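# Clamp a punch with a ring spanner in a tight pocket

## Robot

A 6-joint arm with a two-finger parallel gripper is mounted at the origin on a cart in front of the work surface, level with it; the furniture and walls round the work are solid. World frame = base frame: x ahead of the robot, y to its left, z up, the work surface at z = 0. Lengths are in m, angles in rad, forces in N, time in s.
With the tool pointing down it reaches from about 0.225 to 0.875 m from the base axis. Payload 3.4 kg.
Tool frame: the origin (TCP) lies at the very end of the fingers, on their centre line; the grasp point (between the pads) lies 19 mm behind it; z points along the fingers, y is the direction in which the jaws open and shut (so a half turn about z gives the same grasp; the last joint's range is limited). The gripper opens to 85 mm and grips with 20 to 120 N. Pads are 22 mm wide; open, the fingers measure 114 mm over their backs; the gripper's body (76 mm by 85 mm) begins 54 mm behind the grasp point. The pads swing forward as they close: fully open they stand 13 mm farther back than shut.
Start: joints at [-1.265, 0.276, 1.505, -0, 1.361, -0.121], TCP at [0.238, -0.523, 0.231] pointing down, gripper open.
Joint ranges: [-2.89, 2.89], [-0.75, 2.08], [0.22, 2.7], [-1.18, 4.32], [0.11, 2.71], [-2.7, 2.7]. Speed limits (rad/s): [2.57, 2.57, 3.14, 3.14, 3.14, 3.14].

## Interface

Orientations are given as a unit quaternion [w, x, y, z].
In Python, from rig import telemetry, optics, order gives the robot as it stands.
- The arm moves only by the shell command python3 -m creep 'ROWS' [FORCE]. ROWS is a JSON object of lists of equal length, an entry for each row: "slide": the shift along the world's x, y, z normalised to -1 to 1, where 1 is 0.15 m, a list of three; "twist": the turn, a rotation vector about the world's x, y, z normalised to -1 to 1, where 1 is 360 degrees, a list of three; "fingers": the gripper's target within -1 to 1 (fully open at 1, half-way at 0, shut at -1). A call has 1 to 20 rows; each row is the pose to reach, as a shift and turn from the pose commanded when the call began, turning the shorter way round; what a row does not reach only later rows make up. A row lasts 1/10 s, in which the tool goes at most 50 mm and 8.59 degrees, less where a joint would pass 70% of its speed; a pose out of reach is approached as far as the arm can. A call with a number of a shift or a turn outside -1 to 1 is refused whole. A call with a gripper value outside its range is refused whole. The fingers move at their own pace and stop on an object; FORCE is the grip in N (left out, the last holds). Time passes only in rows, so rows that repeat a pose let the fingers close. It gives the time, the measured TCP pose, the force and the opening at its end, in the units of the state.
- telemetry.get_state(): the state, without advancing time (a new reading comes with each control period).
- optics.get_image(name): name is "scene" or "top" or "wrist"; returns a dict with "img" (420x560x3 uint8, blue, green, red), "depth" (420x560 float32, m along the optical axis (not along the pixel's ray), 0 where there is no reading), "fovy" (degrees; the focal length in pixels is half the picture's height over the tangent of half this angle, whatever the lens; pixels are square), "cx", "cy" (the principal point, pixels), "world_from_camera" (4x4, takes a point from camera to world coordinates). Camera axes: x right, y down, z forward; pixel columns grow to the right and rows downward; lengths in m; the calibration is good to about 2 mm. A picture is of the moment at which its call begins.
- order.sign_off(): hands the job in, once; it reports no verdict.
The state is a dict: "clock": time; "qpos": joint angles; "qd": joint speeds; "effort": joint torques, N m; "position": TCP position; "ee_rot": TCP orientation; "contact_force": force on the tool from outside, world axes, zero at the start; "moment": the same for the moment, N m; "width": finger opening in m.
Only numpy, scipy, OpenCV 4.12 (cv2) and the standard library are available. Lean on these libraries where they do the work, as an engineer would, in place of code of your own. Each camera call takes 0.05 s, during which the arm holds its last target.

## Task

Push the steel punch block along the rail of the cam clamp right up to its end stop, then clamp it there by tightening the clamp's hex nut clockwise until it will turn no further. Turn the nut only with the big end of the ring spanner, never with the fingers: the walls round the nut leave room for a short swing, so lift the spanner off and seat it again for each stroke. When the jaw holds the punch, lay the spanner down flat in the black tool tray without dropping it, and leave the other tools where they lie.

Things in the scene. Friction and masses are not known exactly. Their poses are not given: they have to be found in the camera images.
- clamp: Dark grey cast cam clamp on a pale steel base, fixed to the bench. Origin on the nut's upright axis at bench level; +x runs from the nut to the punch station, +y along the station to its open end. The housing (x -32 to 40, |y| < 40 mm) carries the nut on its flat top, 40 mm above the bench. The steel station beyond it has its floor 15 mm above the bench (x 43 to 109, y -42 to 130 mm).
- pocket (a point): Fixed point on the clamp (same axes) on the nut's axis, 78 mm above the bench, level with the tops of the walls round the nut: an upright wall 29 mm to its +x side (11 thick, 2 mm higher) and side ribs from 31 to 39 mm either side in y that reach out to 20 mm on its -x side. Only -x is open: a spanner on the nut can swing its handle about 0.75 rad either side of the clamp's -x direction.
- clamp_nut (a joint): Turn of the hex nut, rad: grows clockwise seen from above (tightening), from 0 to a hard stop at 2.95 (fully tight); starts between 0 and 0.5. Stiff (about 0.55 N m), stays where it is left. It drives the jaw 4 mm per rad towards the rail; a punch against the rail is reached at about 2.4 rad.
- nut_seat (a point): Centre of the nut's washer face (43 mm across), 42 mm above the bench, where the spanner's ring comes to rest. Above it the nut is a hexagon 32 mm across flats, straight for 14 mm, then tapered for 5 mm (top 19 mm above this point). The frame turns with the nut: x points to a corner of the hexagon, further corners every 60 deg; z up.
- jaw_face (a point): Middle of the jaw's ribbed face (30 mm wide, 24 mm high), 31 mm above the bench, facing the rail along the clamp's +x. It stands 8 mm out of the housing's +x side when the nut is at 0 and comes out 4 mm per rad of the nut. The pad is sprung (4 mm).
- punch_mid (a point): Centre of the steel punch block, a box of 32 x 50 x 40 mm (its own x, y, z; a low round boss on top adds 3 mm), 0.3 to 0.6 kg, standing on the station's floor 60 to 90 mm short of its place at the end stop. Push it, do not lift it.
- punch_home (a point): Fixed point on the clamp (same axes), 35 mm above the bench: where the punch's centre is when it stands against both the rail (a bar along y on the +x side, clamping face 16 mm from here) and the end stop (face 25 mm away on the -y side). Rail and stop rise 18 mm above the station's floor, to 33 mm over the bench.
- spanner_mid (a point): Centre of the handle bar of the steel cranked double-ended ring spanner (0.28 kg, 192 mm long): bar 14 mm wide (y), 12 mm high, straight for 26 mm either side of this point. Lying on its two rings the bar's centre is 27 mm above the support. +x points to the big ring, z up as it lies.
- big_ring (a point): Centre of the underside of the spanner's big ring, 75 mm along +x and 27 mm below spanner_mid. 48 mm across, 16 mm high, six-sided through hole 34.6 mm across flats, a corner along +x: it drops over the nut when the handle lies along a corner direction of the nut (within 8 deg), with about 9 deg of free play. The small ring at the other end (hole 26 mm) does not fit.
- tray: Black tool tray, fixed, 160 x 235 x 29 mm (x, y, z), origin at the centre of its underside; floor 3 mm thick, inside 144 x 220 mm. A screwdriver and a small flat spanner lie along its -x side (x < -16 mm); the rest is free, room for the ring spanner laid along the tray's y.
- spare_punch: Bystander: taller steel punch block 35 x 35 x 58 mm, far left of the clamp. Leave it.
- calipers: Bystander: calipers 72 x 200 x 17 mm lying left of the clamp. Leave them.
Mind the look-alikes: they are no part of the job. Leave any yellow look-alike of the part that bears punch_mid alone.

How it is judged:
On the way, in this order (a step that is already met when the one before it is completed fails the run):
1. the punch block stands against the end stop, the nut still loose (y of punch_mid in the frame of punch_home below 0.004 m and value of joint clamp_nut below 1.2 rad), for 0.2 s.
2. the big ring is down over the nut (horizontal distance between big_ring and nut_seat below 0.005 m and z of big_ring in the frame of nut_seat below 0.008 m), for 0.1 s.
3. part of the tightening is done and the ring is lifted clear of the nut (value of joint clamp_nut between 0.8 and 2.65 rad and z of big_ring in the frame of nut_seat above 0.012 m), for 0.05 s.
4. the big ring is down over the nut again, for a further stroke (all of step 2 and value of joint clamp_nut below 2.65 rad), for 0.05 s.
5. the nut is tight on the punch (value of joint clamp_nut above 2.7 rad and y of punch_mid in the frame of punch_home below 0.006 m), for 0.1 s.
At the end, for the whole second after the job is handed in: The nut is turned to at least 2.7 rad, the jaw presses on the punch (over 4 N), the punch stands within 6 mm of the end stop and 3 mm of the rail, square to it within 0.06 rad, and the spanner lies at rest flat (within 0.2 rad) on the floor of the tool tray (all of step 5 and contact force between jaw_pad and punch above 4 N and x of punch_mid in the frame of punch_home above -0.003 m and angle between the y axis of punch_mid and the y axis of punch_home, either way round below 0.06 rad and angle between spanner_mid's own z axis and vertical below 0.2 rad and x of spanner_mid in the frame of tray between -0.06 and 0.06 m and y of spanner_mid in the frame of tray between -0.05 and 0.05 m and z of spanner_mid in the frame of tray below 0.045 m and linear speed of ring_spanner below 0.02 m/s); the robot touches nothing.
It fails at once if the nut is touched by the gripper (contact force between the fingers and clamp_nut above 2 N).
It fails at once if the punch is lifted off the station (z of punch_mid in the frame of punch_home above 0.012 m).
It fails at once if a bystander is moved by more than 30 mm (distance of any of spare_punch, calipers from where it was at the start of the episode above 0.03 m).
It fails at once if the spanner is dropped or thrown (linear speed of ring_spanner above 1.4 m/s).
It also fails if it takes over 72 s, if anything falls off the work surface, if the arm or the gripper's body presses on something with over 40 N, if the wrist force passes 120 N, or if a joint passes its speed limit or range.

## Working session

There is one attempt and no reset: what is moved stays moved. The work goes in short steps, Python scripts to look and compute and a shell command to move; the robot and the scene stay as the last step left them, time stands still between calls to the robot, and variables do not carry over. Pictures are saved under pics/ and viewed, and the job is handed in when it is done.

```bash
ls; mkdir -p pics; python3 - <<'E'
from rig import telemetry, optics
import cv2
print(telemetry.get_state())
for n in ["scene","top","wrist"]:
    d=optics.get_image(n); cv2.imwrite(f"pics/{n}0.png",d["img"]); print(n,d["fovy"],d["cx"],d["cy"],d["world_from_camera"].round(3).tolist() if hasattr(d["world_from_camera"],'round') else d["world_from_camera"])
E
```

```text
pics
{'clock': 0.0, 'qpos': array([-1.26497171e+00,  2.76590710e-01,  1.50616009e+00, -1.78780837e-06,
        1.36071539e+00, -1.21032275e-01]), 'qd': array([ 0.00080024,  0.00144771,  0.00024291, -0.00081718,  0.00119625,
        0.00198718]), 'effort': array([-6.81153942e-04, -4.16771865e+01, -2.45807272e+01,  2.34024455e-04,
        1.10220682e-02, -1.18631743e-05]), 'position': array([ 0.23786804, -0.52288944,  0.23043143]), 'ee_rot': array([-9.32694150e-04,  9.77310006e-01,  2.11811884e-01, -8.73012624e-05]), 'contact_force': array([-0.73522645,  0.03959779,  0.47041864]), 'moment': array([0.02947811, 0.00554151, 0.02990332]), 'width': 0.08543449541764667}
scene 43.44596094502198 277.0230341708545 198.1438151148336 [[0.882, -0.346, 0.319, 0.3], [-0.471, -0.659, 0.587, -0.336], [0.007, -0.668, -0.744, 0.787], [0.0, 0.0, 0.0, 1.0]]
top 48.280080003222594 281.85564466792636 210.42393025359146 [[0.004, -0.983, 0.185, 0.393], [-1.0, -0.008, -0.017, 0.211], [0.018, -0.185, -0.983, 1.093], [0.0, 0.0, 0.0, 1.0]]
wrist 60.40446431250499 276.49404606244025 213.3741055575143 [[0.414, -0.863, -0.29, 0.313], [-0.91, -0.393, -0.131, -0.49], [-0.001, 0.319, -0.948, 0.374], [0.0, 0.0, 0.0, 1.0]]
```

View pics/scene0.png

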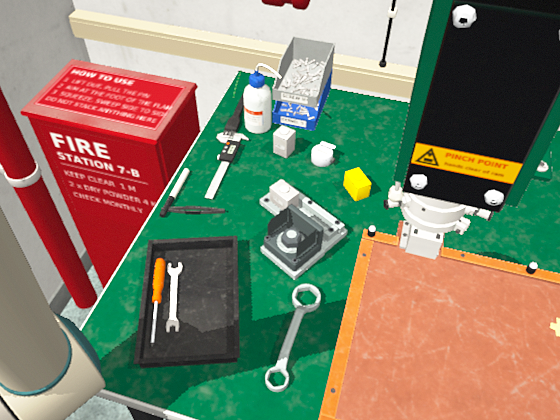

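View pics/top0.png

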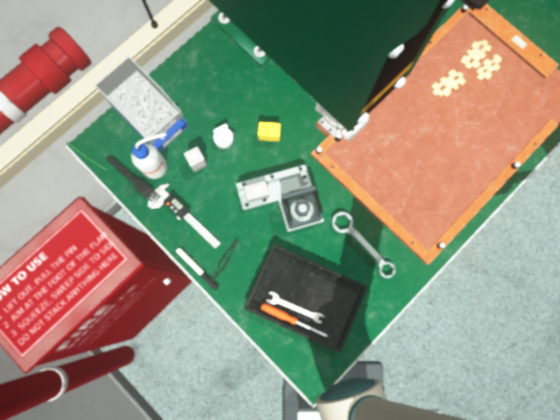

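View pics/wrist0.png

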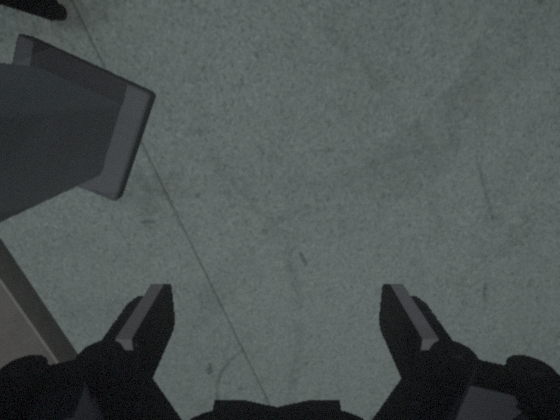

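The scene view shows the clamp at about (300,235), the ring spanner from (305,298) to (277,377), the tray at (190,300), and a yellow look-alike at (357,184). In the top view the clamp is at (285,195), the spanner runs from (343,222) to (387,268), and the tray is at (305,295). A press overhangs at the upper right. Next I'll look closer and measure using depth.

```bash
cat > h.py <<'E'
import numpy as np, cv2
from rig import telemetry, optics
def cam(n):
    d=optics.get_image(n); d["f"]=210/np.tan(np.radians(d["fovy"])/2); d["T"]=np.array(d["world_from_camera"]); return d
def cloud(d):
    h,w=d["depth"].shape; u,v=np.meshgrid(np.arange(w),np.arange(h)); z=d["depth"]
    P=np.stack([(u-d["cx"])/d["f"]*z,(v-d["cy"])/d["f"]*z,z],-1)
    W=P@d["T"][:3,:3].T+d["T"][:3,3]; W[z<=0]=np.nan; return W
def ray(d,u,v,zp):
    r=d["T"][:3,:3]@np.array([(u-d["cx"])/d["f"],(v-d["cy"])/d["f"],1]); o=d["T"][:3,3]
    return o+r*(zp-o[2])/r[2]
def proj(d,p):
    q=np.linalg.inv(d["T"])@np.append(p,1); return np.array([d["cx"]+d["f"]*q[0]/q[2],d["cy"]+d["f"]*q[1]/q[2]])
def crop(d,x0,y0,x1,y1,s,name):
    cv2.imwrite(name,cv2.resize(d["img"][y0:y1,x0:x1],None,fx=s,fy=s,interpolation=cv2.INTER_CUBIC))
E
python3 - <<'E'
from h import *
import pickle
t=cam("top"); s=cam("scene"); pickle.dump((t,s),open("c0.pkl","wb"))
crop(t,225,140,415,290,4,"pics/tc.png"); crop(s,240,170,380,275,5,"pics/sc.png")
for n,d in(("t",t),("s",s)):
    W=cloud(d); print(n)
    for p in ([(300,208),(260,185),(320,225),(343,222),(270,131)] if n=="t" else [(289,236),(283,195),(306,297),(277,377),(357,184)]):
        print(p,W[p[1],p[0]].round(4))
E
```

```text
t
(300, 208) [0.5934 0.1533 0.0623]
(260, 185) [0.6473 0.2439 0.0555]
(320, 225) [0.5648 0.1026 0.0008]
(343, 222) [ 0.5725  0.0479 -0.    ]
(270, 131) [0.7796 0.2224 0.0476]
s
(289, 236) [0.5883 0.1482 0.0618]
(283, 195) [0.6285 0.2438 0.054 ]
(306, 297) [ 0.5755  0.0612 -0.0024]
(277, 377) [ 0.4636 -0.0422  0.0016]
(357, 184) [0.7771 0.2135 0.0395]
```

View pics/tc.png

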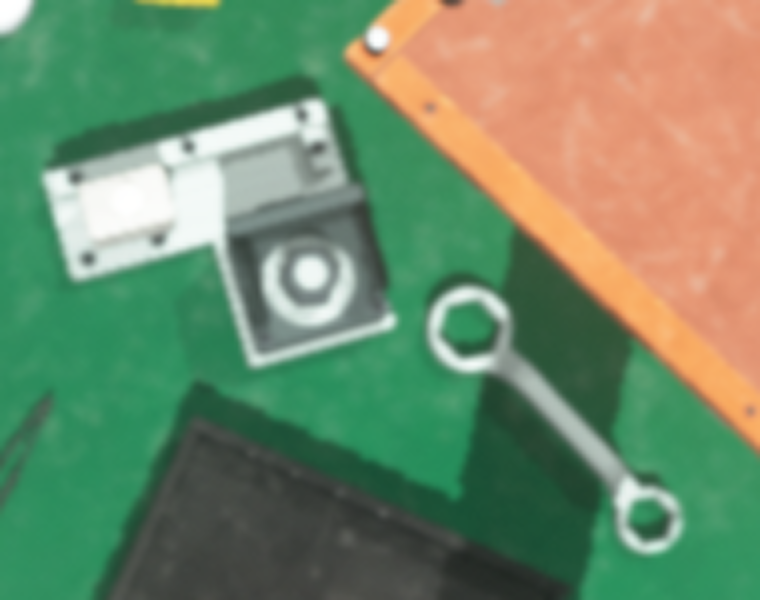

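View pics/sc.png

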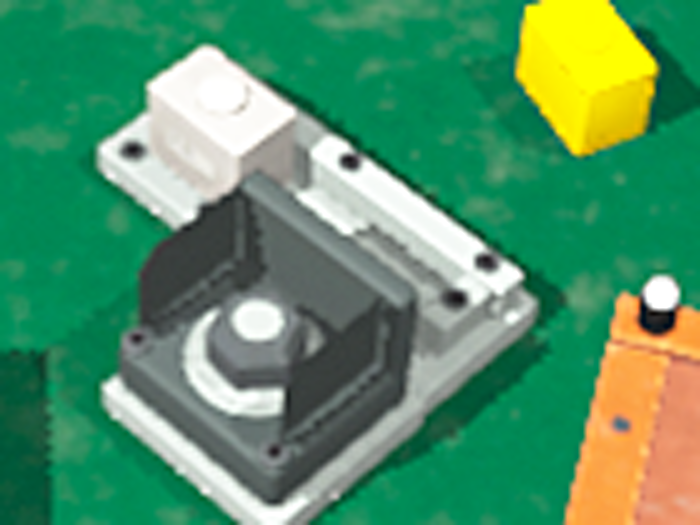

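```bash
python3 - <<'E'
from h import *
import pickle
t,s=pickle.load(open("c0.pkl","rb"))
# nut-top disc by saturation/brightness
for n,d,box,th in(("t",t,(295,200,311,217),0),("s",s,(283,226,300,242),0)):
    x0,y0,x1,y1=box; g=cv2.cvtColor(d["img"],cv2.COLOR_BGR2GRAY)[y0:y1,x0:x1]
    g8=cv2.resize(g,None,fx=8,fy=8,interpolation=cv2.INTER_CUBIC)
    _,m=cv2.threshold(g8,0,255,cv2.THRESH_OTSU)
    k,l,st,c=cv2.connectedComponentsWithStats(m)
    for i in range(1,k):
        u,v=x0+(c[i][0]+.5)/8-.5,y0+(c[i][1]+.5)/8-.5
        if st[i][4]>200: print(n,st[i],round(u,2),round(v,2),ray(d,u,v,.061).round(4))
    W=cloud(d)
    M=(W[...,2]>.074)&(W[...,2]<.09)&(W[...,0]>.52)&(W[...,0]<.7)&(W[...,1]>.08)&(W[...,1]<.23)
    P=W[M][:,:2].astype(np.float32)
    print("walltop",len(P),cv2.minAreaRect(P*1000))
    M=(W[...,2]>.05)&(W[...,2]<.062)&(W[...,0]>.6)&(W[...,0]<.72)&(W[...,1]>.18)&(W[...,1]<.3)
    P=W[M].astype(np.float32); print("punch",len(P),np.median(P,0),cv2.minAreaRect(P[:,:2]*1000))
    M=(W[...,2]>.02)&(W[...,2]<.032)&(W[...,0]>.4)&(W[...,0]<.62)&(W[...,1]<.1)&(W[...,1]>-.12)
# line corner picks, top
pt=lambda x,y:(225+(x+.5)/4-.5,140+(y+.5)/4-.5); ps=lambda x,y:(240+(x+.5)/5-.5,170+(y+.5)/5-.5)
for nm,c,z in [("rail end -y",(322,98),.033),("plate +y -x",(75,282),.015),("plate +y +x",(42,172),.015),("bolt rail R",(302,116),.033),("bolt rail mid",(188,147),.033),("house -x-y",(394,322),.0),("house -x +y",(255,366),.0)]:
    print(nm,ray(t,*pt(*c),z).round(4))
E
```

```text
t [  66   28   62  108 2106] 308.69 212.09 [0.5845 0.1337 0.061 ]
t [  28   33   70   67 3732] 302.3 207.8 [0.5941 0.148  0.061 ]
t [  0  98  35  38 692] 295.97 214.86 [0.5779 0.1623 0.061 ]
walltop 190 ((607.42529296875, 153.06271362304688), (52.77095031738281, 79.89111328125), 15.940348625183105)
punch 311 [0.6353043  0.25270635 0.05521131] ((633.3117065429688, 229.69967651367188), (102.93960571289062, 45.67338562011719), 83.0196762084961)
s [  26   30   86   68 4511] 291.11 233.57 [0.5945 0.1517 0.061 ]
walltop 299 ((607.0590209960938, 154.3460235595703), (54.92565155029297, 81.28592681884766), 16.18989372253418)
punch 405 [0.63330275 0.2478719  0.05480403] ((632.316162109375, 229.54391479492188), (102.47691345214844, 48.782318115234375), 79.31022644042969)
rail end -y [0.7042 0.1393 0.033 ]
plate +y -x [0.5965 0.2832 0.015 ]
plate +y +x [0.6625 0.304  0.015 ]
bolt rail R [0.6931 0.1511 0.033 ]
bolt rail mid [0.6738 0.2177 0.033 ]
house -x-y [0.5767 0.095  0.    ]
house -x +y [0.5498 0.1773 0.    ]
```

```bash
python3 - <<'E'
from h import *
import pickle
t,s=pickle.load(open("c0.pkl","rb"))
W=np.concatenate([cloud(t).reshape(-1,3),cloud(s).reshape(-1,3)])
W=W[~np.isnan(W[:,0])]
xs=np.arange(-.1,1.3,.05); ys=np.arange(.7,-.7,-.05)
print("max height cm; cols y:",[round(y*100) for y in ys])
for x in xs[::-1]:
    r=[]
    for y in ys:
        m=(abs(W[:,0]-x-.025)<.025)&(abs(W[:,1]-y+.025)<.025)
        r.append("%4d"%(round(W[m,2].max()*100)) if m.sum()>2 else "   .")
    print("%.2f"%x,"".join(r))
E
```

```text
max height cm; cols y: [70, 65, 60, 55, 50, 45, 40, 35, 30, 25, 20, 15, 10, 5, 0, -5, -10, -15, -20, -25, -30, -35, -40, -45, -50, -55, -60, -65]
1.25    .   .   .   .   .   .   .   .   .   .   0   0   .   .   .   .   .   .   .   .   .   .   .   .   .   .   .   .
1.20    .   .   .   .   .   . -10   .   .   .   .   2   0   .   .   .   .   .   .   .   .   .   .   .   .   .   .   .
1.15    .   .   .   .   .  -9  -9   .   .   .   .   2   3   0   .   .   .   .   .   1   1   1   1   1   1   .   .   .
1.10    .   .   .   .  22   5   4   .   .   .   .   .   2   0   0   .   .   .   3   5   3   3   1   1   1   .   .   .
1.05    .   .   .  22  22   5   2   3   .   .   .   .   0   0   0   0   .   3   3   3   3   3   3   1   1   .   .   .
1.00    .   .  21  22  19   1  21   2   3   .   .   .   0   0   0   0   0  23   3   2   3   3   3   3   1   .   .   .
0.95    .  28  24   6   1   1   1  32  27   3   0   .   0   0   0   2   2  26  26   2   2   3   3   3   2   .   .   .
0.90   35  31  13  14   1   1   1  27  37  36   1   0   0   1   2   4   2   2   2   2   2   2   3   3   2   .   .   .
0.85   36 
[... 1651 characters left out ...]
 -74 -74 -74 -74 -74 -74 -74 -73 -74   0  19  28  24  38  39   0   0 -74 -74 -74 -74 -74 -74 -73 -74 -74 -74
0.10  -74 -74 -74 -74 -74 -74 -74 -74 -73 -74   0   0 -21  21  19 -64 -34   0 -74 -74 -74 -74 -74 -74 -74 -74 -74 -74
0.05  -74 -74 -73 -74 -74 -74 -73 -74 -73 -74 -64 -29   .   .   .   .   . -64 -74 -74 -74 -74 -74 -74 -74 -74 -74 -74
0.00  -46 -74 -74 -74 -74 -74 -74 -74 -74 -74 -64 -54   .   .   .   .   .   . -74 -74 -74 -74 -73 -74 -74 -74 -74 -74
-0.05  -57 -66 -74 -74 -74 -74 -74 -74 -74 -74 -64 -64   .   .   .   .   .   .   .   . -75 -74 -74 -74 -74 -74 -74 -74
-0.10    .   .   .   .   .   .   .   .   .   .   .   .   .   .   .   .   .   .   .   .   .   .   .   .   .   .   .   .
```

```bash
python3 - <<'E'
from h import *
import pickle
t,s=pickle.load(open("c0.pkl","rb"))
W=np.concatenate([cloud(t).reshape(-1,3),cloud(s).reshape(-1,3)])
W=W[~np.isnan(W[:,0])]
xs=np.arange(.55,1.1,.05); ys=np.arange(.45,-.3,-.05)
for nm,f in (("min",np.min),("max",np.max)):
  print(nm,[round(y*100) for y in ys])
  for x in xs[::-1]:
    r=[]
    for y in ys:
        m=(abs(W[:,0]-x-.025)<.025)&(abs(W[:,1]-y+.025)<.025)&(W[:,2]>.1)
        r.append("%4d"%(round(f(W[m,2])*100)) if m.sum()>2 else "   .")
    print("%.2f"%x,"".join(r))
E
```

```text
min [45, 40, 35, 30, 25, 20, 15, 10, 5, 0, -5, -10, -15, -20, -25]
1.05    .   .   .   .   .   .   .   .   .   .   .   .   .   .   .
1.00    .   .   .   .   .   .   .   .   .   .   .   .  22   .   .
0.95    .   .  21  22   .   .   .   .   .   .   .   .  22  25   .
0.90    .   .   .  21  22   .   .   .   .   .   .   .   .   .   .
0.85    .   .   .   .  21  22   .   .  11  13   .   .   .   .   .
0.80   10   .   .   .  25  21  10   .  10  10  21   .   .   .   .
0.75    .   .   .   .   .  26  10  10  10  19   .   .   .   .   .
0.70   16   .   .   .   .   .  41  13  19   .   .   .   .   .   .
0.65    .   .   .   .   .   .   .   .  59   .   .   .   .   .   .
0.60    .   .   .   .   .   .   .   .   .   .   .   .   .   .   .
0.55    .   .   .   .   .   .   .   .   .   .   .   .   .   .   .
max [45, 40, 35, 30, 25, 20, 15, 10, 5, 0, -5, -10, -15, -20, -25]
1.05    .   .   .   .   .   .   .   .   .   .   .   .   .   .   .
1.00    .   .   .   .   .   .   .   .   .   .   .   .  23   .   .
0.95    .   .  32  27   .   .   .   .   .   .   .   .  26  26   .
0.90    .   .   .  37  36   .   .   .   .   .   .   .   .   .   .
0.85    .   .   .   .  43  43   .   .  15  15   .   .   .   .   .
0.80   11   .   .   .  44  51  50   .  17  52  45   .   .   .   .
0.75    .   .   .   .   .  51  58  58  52  52   .   .   .   .   .
0.70   17   .   .   .   .   .  57  66  66   .   .   .   .   .   .
0.65    .   .   .   .   .   .   .   .  66   .   .   .   .   .   .
0.60    .   .   .   .   .   .   .   .   .   .   .   .   .   .   .
0.55    .   .   .   .   .   .   .   .   .   .   .   .   .   .   .
```

```bash
python3 -m creep '{"slide":[[0.5,1,0.05],[0.5,1,0.05],[0.5,1,0.05],[0.5,1,0.05]],"twist":[[0,0,0],[0,0,0],[0,0,0],[0,0,0]],"fingers":[1,1,1,1]}' 80
python3 -m creep '{"slide":[[0.5,1,0.05],[0.5,1,0.05],[0.5,1,0.05],[0.5,1,0.05]],"twist":[[0,0,0],[0,0,0],[0,0,0],[0,0,0]],"fingers":[1,1,1,1]}'
python3 -m creep '{"slide":[[0.5,1,0.05],[0.5,1,0.05],[0.5,1,0.05],[0.5,1,0.05]],"twist":[[0,0,0],[0,0,0],[0,0,0],[0,0,0]],"fingers":[1,1,1,1]}'
python3 -m creep '{"slide":[[0.4,1,0.05],[0.4,1,0.05],[0.4,1,0.05],[0.4,1,0.05]],"twist":[[0,0,0],[0,0,0],[0,0,0],[0,0,0]],"fingers":[1,1,1,1]}'

```

```text
clock: 0.65
position: [0.314, -0.3692, 0.239]
ee_rot: [-0.001, 0.977, 0.213, 0.001]
contact_force: [0.3, 0.2, 0.4]
width: 0.0855
clock: 1.05
position: [0.389, -0.2195, 0.2467]
ee_rot: [-0.001, 0.977, 0.213, 0.001]
contact_force: [0.1, -1.2, 0.7]
width: 0.0855
clock: 1.45
position: [0.4644, -0.0696, 0.2541]
ee_rot: [-0.001, 0.977, 0.214, 0.001]
contact_force: [-0.4, -0.3, -0.7]
width: 0.0855
clock: 1.85
position: [0.5244, 0.081, 0.2613]
ee_rot: [-0.001, 0.977, 0.214, 0.001]
contact_force: [-1.3, -1.3, 0.6]
width: 0.0853
```

```bash
python3 -m creep '{"slide":[[0.35,0.5,0.12],[0.35,0.5,0.12],[0.35,0.5,0.12]],"twist":[[0,0,0],[0,0,0],[0,0,0]],"fingers":[1,1,1]}'
python3 - <<'E'
from h import *
import pickle
w=cam("wrist"); pickle.dump(w,open("w1.pkl","wb")); cv2.imwrite("pics/w1.png",w["img"]); print(w["T"].round(3))
E
```

```text
clock: 2.15
position: [0.5785, 0.155, 0.2795]
ee_rot: [-0.001, 0.977, 0.214, 0.002]
contact_force: [-1.6, -0.3, -0.4]
width: 0.0855
[[ 0.418 -0.862 -0.286  0.653]
 [-0.909 -0.396 -0.132  0.188]
 [ 0.     0.315 -0.949  0.423]
 [ 0.     0.     0.     1.   ]]
```

View pics/w1.png

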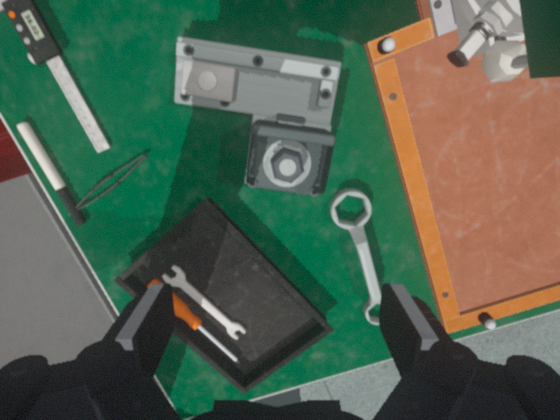

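The wrist view shows the whole clamp: nut at (285,165), punch at (208,82), rail along the top from (180,45) to (338,70). The spanner's big ring is at (351,210) and the tray is at (225,290). I'll zoom in for exact picks.

```bash
python3 - <<'E'
from h import *
import pickle
w=pickle.load(open("w1.pkl","rb")); crop(w,165,25,350,200,4,"pics/w1c.png"); crop(w,315,175,400,335,3,"pics/w1s.png"); crop(w,110,190,340,400,3,"pics/w1t.png")
E
```

```text
(no output)
```

View pics/w1c.png

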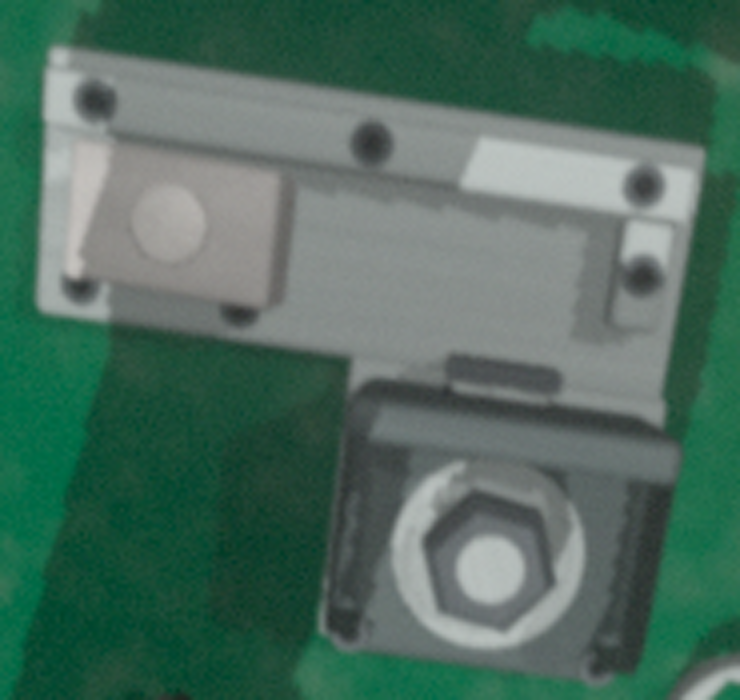

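View pics/w1s.png

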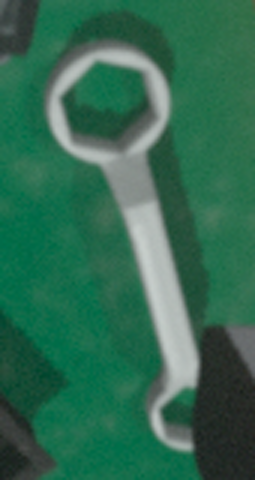

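View pics/w1t.png

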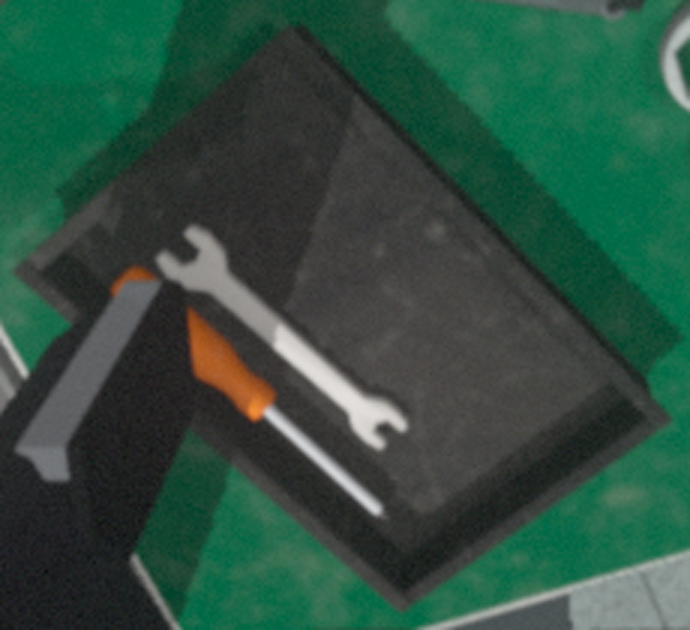

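```bash
python3 - <<'E'
from h import *
import pickle
w=pickle.load(open("w1.pkl","rb")); t,s=pickle.load(open("c0.pkl","rb"))
f=lambda k,x0,y0:(lambda p,z:ray(w,x0+(p[0]+.5)/k-.5,y0+(p[1]+.5)/k-.5,z)[:2])
c=f(4,165,25); sp=f(3,315,175); tr=f(3,110,190)
ang=lambda a,b:np.degrees(np.arctan2(b[1]-a[1],b[0]-a[0]))
wa=c((488,553),.042); top=c((490,569),.061); print("washer",wa,"nuttop",top)
b=[c(p,.033) for p in [(94,101),(371,143),(644,186)]]; print("bolts",b,"theta",ang(b[2],b[0])-90)
r0,r1=c((690,218),.033),c((50,122),.033); print("rail edge theta",ang(r1,r0)+90,"dist")
th=np.radians(ang(b[2],b[0])-90); X=np.array([np.cos(th),np.sin(th)]);Y=np.array([-X[1],X[0]])
o=(wa+top)/2
L=lambda p:np.round(np.array([(p-o)@X,(p-o)@Y])*1000,1)
print("rail face local",L(r0),L(r1))
for n,p,z in [("plate-y-x? ",(40,312),.015),("stop a",(625,222),.033),("stop b",(612,325),.033),("boss",(169,222),.058),("p1",(108,143),.055),("p2",(285,172),.055),("p3",(267,307),.055),("p4",(80,270),.055),("wall c",(682,445),.08),("hexa",(483,491),.056),("hexb",(547,518),.056),("hexc",(556,587),.056),("hexd",(502,632),.056),("hexe",(437,598),.056),("hexf",(424,543),.056),("jawL",(447,385),.043),("jawR",(560,400),.043)]:
    q=c(p,z); l=L(q); print(n,q.round(4),l,"r,a",round(np.hypot(*l),1),round(np.degrees(np.arctan2(l[1],l[0])),1))
T=[tr(p,.029) for p in [(297,28),(668,420),(405,605),(15,268)]]; print("tray",np.round(T,4).tolist(),np.mean(T,0),[ang(T[i],T[(i+1)%4]) for i in range(4)],[np.linalg.norm(T[i]-T[(i+1)%4]) for i in range(4)])
print("ring", sp((110,103),.016), "bar",[sp(p,.033).round(4).tolist() for p in [(141,205),(170,315)]], ang(sp((170,315),.033),sp((141,205),.033)))
# spanner from top and scene, by colour: bright non-green low-saturation
for n,d,box in(("t",t,(325,205,400,282)),("s",s,(258,278,326,395))):
    x0,y0,x1,y1=box; h=cv2.cvtColor(d["img"],cv2.COLOR_BGR2HSV)[y0:y1,x0:x1]
    m=((h[...,1]<70)&(h[...,2]>110)).astype(np.uint8)
    k,l,st,ce=cv2.connectedComponentsWithStats(m); i=1+st[1:,4].argmax(); m=(l==i)
    ys,xs=np.nonzero(m); P=np.array([ray(d,x+x0,y+y0,.02)[:2] for x,y in zip(xs,ys)],np.float32)
    print(n,st[i],cv2.minAreaRect(P*1000))
E
```

```text
washer [0.59429503 0.14933161] nuttop [0.59375092 0.14907796]
bolts [array([0.65418827, 0.28512311]), array([0.67405089, 0.21888794]), array([0.693624  , 0.15232558])] theta 16.539382400138066
rail edge theta 16.734433334077963 dist
rail face local [ 90.6 -38.3] [ 90.  123.7]
plate-y-x?  [0.5989 0.2847] [ 43.3 128.5] r,a 135.6 71.4
stop a [0.684  0.1528] [ 87.3 -22.2] r,a 90.1 -14.3
stop b [0.6602 0.1445] [ 62.1 -23.3] r,a 66.3 -20.6
boss [0.6368 0.2536] [70.7 87.9] r,a 112.8 51.2
p1 [0.647  0.2735] [ 86.2 104.1] r,a 135.2 50.4
p2 [0.6586 0.2332] [85.8 62.1] r,a 105.9 35.9
p3 [0.6285 0.2254] [54.7 63.2] r,a 83.6 49.1
p4 [0.6175 0.2697] [ 56.8 108.9] r,a 122.8 62.5
wall c [0.6422 0.1228] [ 38.6 -39. ] r,a 54.9 -45.3
hexa [0.6102 0.1586] [18.2  4.4] r,a 18.7 13.6
hexb [0.6108 0.1409] [ 13.8 -12.7] r,a 18.8 -42.6
hexc [0.5958 0.131 ] [ -3.5 -17.9] r,a 18.2 -101.1
hexd [0.5792 0.1386] [-17.2  -5.9] r,a 18.2 -161.1
hexe [0.5803 0.1578] [-10.7  12.1] r,a 16.2 131.5
hexf [0.592  0.1667] [ 3.  17.4] r,a 17.7 80.2
jawL [0.6293 0.1774] [41.8 17. ] r,a 45.1 22.1
jawR [0.638  0.1495] [ 42.2 -12.3] r,a 44.0 -16.2
tray [[0.5178, 0.2109], [0.4208, 0.0022], [0.2813, 0.0656], [0.3745, 0.2786]] [0.39862956 0.139325  ] [np.float64(-114.92752546557456), np.float64(155.54021434463408), np.float64(66.36512341367211), np.float64(-25.255561830191407)] [np.float64(0.23019951047815637), np.float64(0.15323287300624983), np.float64(0.23241688128307428), np.float64(0.15847347185970828)]
ring [0.57247691 0.05354106] bar [[0.544, 0.0282], [0.5066, -0.0059]] 42.31246304169882
t [  7   6  63  67 731] ((520.7733764648438, 3.2757034301757812), (191.6181182861328, 52.042457580566406), 45.13496398925781)
s [   7    5   56  109 1347] ((517.5174560546875, 0.3217315673828125), (195.607177734375, 48.556427001953125), 44.87321472167969)
```

```bash
python3 - <<'E'
from h import *
import pickle
w=pickle.load(open("w1.pkl","rb")); t,s=pickle.load(open("c0.pkl","rb"))
print(ray(w,107,146,.008),ray(w,93,152,.008),ray(w,60,70,.01))
print(ray(t,195,158,.058), ray(t,206,166,.0))
E
```

```text
[0.52090275 0.340577   0.008     ] [0.50755494 0.35324976 0.008     ] [0.57866454 0.40816231 0.01      ]
[0.70892064 0.39330636 0.058     ] [0.70682731 0.37628589 0.        ]
```

```bash
python3 -m creep '{"slide":[[0.1,0.4,-0.1],[0.2,0.7,-0.4],[0.28,1,-0.7],[0.28,1,-1],[0.28,1,-1]],"twist":[[0,0,-0.01],[0,0,-0.0225],[0,0,-0.0225],[0,0,-0.0225],[0,0,-0.0225]],"fingers":[-1,-1,-1,-1,-1]}'
python3 - <<'E'
from h import *
w=cam("wrist"); cv2.imwrite("pics/w2.png",w["img"])
E
```

```text
clock: 2.7
position: [0.6155, 0.3007, 0.1254]
ee_rot: [0.001, 0.99, 0.142, -0.003]
contact_force: [-0.4, 0.2, -0.7]
width: 0.012
```

View pics/w2.png

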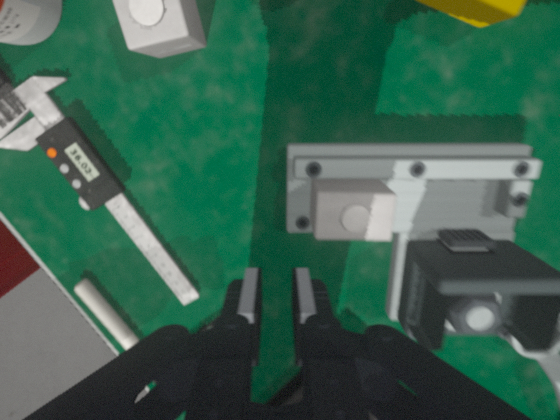

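The wrist view shows the rail squarely aligned (bolts at rows 169-170), the punch at (355,210), and the closing fingers left of the station at (275,300). Now I'll descend and push.

```bash
python3 -m creep '{"slide":[[0.03,0.08,-0.3],[0.03,0.08,-0.64],[0.03,0.08,-0.64],[0.03,0.08,-0.64]],"twist":[[0,0,0],[0,0,0],[0,0,0],[0,0,0]],"fingers":[-1,-1,-1,-1]}'
python3 - <<'E'
import numpy as np
from rig import telemetry
p=telemetry.get_state()["position"]; o=np.array([.594,.1492]); X=np.array([.9583,.2857]);Y=np.array([-X[1],X[0]])
print(p,(p[:2]-o)@X,(p[:2]-o)@Y)
E
```

```text
clock: 3.15
position: [0.6217, 0.3119, 0.0338]
ee_rot: [0.001, 0.99, 0.142, -0.001]
contact_force: [0.0, 0.8, 0.1]
width: 0.0003
[0.62172301 0.31191036 0.03375092] 0.07305331297446234 0.148004877295317
```

```bash
python3 -m creep '{"slide":[[0.02,-0.07,0],[0.045,-0.15,0],[0.07,-0.23,0],[0.09,-0.31,0],[0.115,-0.39,0],[0.14,-0.47,0],[0.16,-0.53,0],[0.17,-0.575,0],[0.17,-0.575,0]],"twist":[[0,0,0],[0,0,0],[0,0,0],[0,0,0],[0,0,0],[0,0,0],[0,0,0],[0,0,0],[0,0,0]],"fingers":[-1,-1,-1,-1,-1,-1,-1,-1,-1]}'
python3 - <<'E'
from h import *
p=telemetry.get_state()["position"]; o=np.array([.594,.1492]); X=np.array([.9583,.2857]);Y=np.array([-X[1],X[0]])
print(p,(p[:2]-o)@X,(p[:2]-o)@Y)
w=cam("wrist"); cv2.imwrite("pics/w3.png",w["img"])
E
```

```text
clock: 4.05
position: [0.6487, 0.2259, 0.0347]
ee_rot: [0.0, 0.99, 0.142, 0.001]
contact_force: [-0.0, 1.0, 0.3]
width: 0.0
[0.64871276 0.2259413  0.03470107] 0.07435622427625665 0.05790975543233091
```

View pics/w3.png

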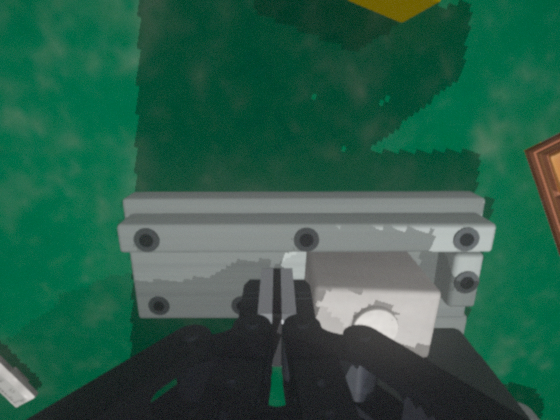

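The punch at (375,290) is being pushed squarely, with the stop still ahead at (445,270). I'll continue slowly.

```bash
python3 -m creep '{"slide":[[0.01,-0.03,0],[0.02,-0.06,0],[0.023,-0.077,0],[0.023,-0.077,0]],"twist":[[0,0,0],[0,0,0],[0,0,0],[0,0,0]],"fingers":[-1,-1,-1,-1]}'
python3 -m creep '{"slide":[[0.004,-0.013,0],[0.008,-0.026,0],[0.008,-0.026,0]],"twist":[[0,0,0],[0,0,0],[0,0,0]],"fingers":[-1,-1,-1]}'
python3 - <<'E'
from h import *
p=telemetry.get_state()["position"]; o=np.array([.594,.1492]); X=np.array([.9583,.2857]);Y=np.array([-X[1],X[0]])
print(p,(p[:2]-o)@X,(p[:2]-o)@Y)
w=cam("wrist"); cv2.imwrite("pics/w4.png",w["img"])
E
```

```text
clock: 4.5
position: [0.651, 0.2162, 0.0336]
ee_rot: [-0.0, 0.99, 0.142, 0.0]
contact_force: [-1.1, 4.0, 3.2]
width: -0.0001
clock: 4.8
position: [0.6521, 0.2124, 0.0336]
ee_rot: [-0.0, 0.99, 0.142, 0.0]
contact_force: [-1.2, 4.8, 3.9]
width: -0.0
[0.65207487 0.21243458 0.03355732] 0.07371927204646088 0.04400570924057291
```

View pics/w4.png

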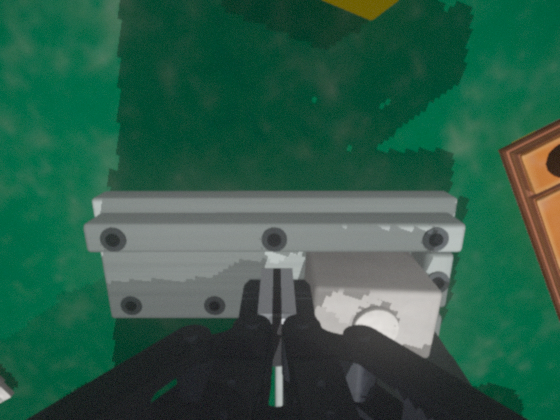

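```bash
python3 -m creep '{"slide":[[0.004,-0.013,0],[0.008,-0.026,0],[0.008,-0.026,0]],"twist":[[0,0,0],[0,0,0],[0,0,0]],"fingers":[-1,-1,-1]}'
python3 -m creep '{"slide":[[0.004,-0.013,0],[0.004,-0.013,0]],"twist":[[0,0,0],[0,0,0]],"fingers":[-1,-1]}'
```

```text
clock: 5.15
position: [0.6517, 0.2111, 0.0336]
ee_rot: [-0.003, 0.99, 0.142, -0.001]
contact_force: [-5.1, 11.1, 6.1]
width: -0.0003
clock: 5.35
position: [0.6513, 0.2108, 0.0337]
ee_rot: [-0.004, 0.99, 0.141, -0.002]
contact_force: [-7.2, 15.0, 7.3]
width: 0.0001
```

```bash
python3 -m creep '{"slide":[[0,0,0],[-0.02,0.06,0],[-0.04,0.13,0],[-0.04,0.13,0.33],[-0.04,0.13,0.66],[-0.04,0.1,1],[-0.1,0,1],[-0.2,-0.1,1],[-0.2,-0.1,1]],"twist":[[0,0,0],[0,0,0],[0,0,0],[0,0,0],[0,0,0],[0,0,0],[0,0,0.02],[0,0,0.04],[0,0,0.06]],"fingers":[-1,-1,-1,-1,-1,-1,0.2,0.2,0.2]}'
python3 - <<'E'
from h import *
import pickle
w=cam("wrist"); pickle.dump(w,open("w5.pkl","wb")); cv2.imwrite("pics/w5.png",w["img"])
E
```

```text
clock: 6.25
position: [0.6223, 0.1883, 0.1835]
ee_rot: [0.001, 0.945, 0.327, -0.001]
contact_force: [0.4, 0.6, -0.3]
width: 0.0435
```

View pics/w5.png

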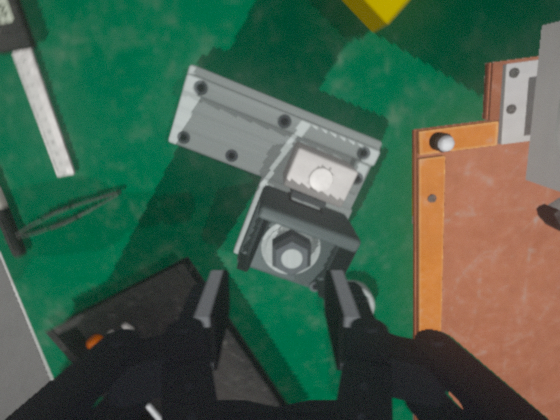

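The punch sits against the stop (320,178) with the nut at (292,255). Next I'll fetch the spanner.

```bash
python3 -m creep '{"slide":[[-0.3,-0.4,0],[-0.5,-0.7,0],[-0.69,-1,0],[-0.69,-1,0],[-0.69,-1,0]],"twist":[[0,0,0.005],[0,0,0.01],[0,0,0.0167],[0,0,0.0167],[0,0,0.0167]],"fingers":[0.2,0.2,0.2,0.2,0.2]}'
python3 -m creep '{"slide":[[0,-0.25,-0.2],[0,-0.25,-0.4],[0,-0.25,-0.4]],"twist":[[0,0,0],[0,0,0],[0,0,0]],"fingers":[0.2,0.2,0.2]}'
python3 - <<'E'
from h import *
import pickle
w=cam("wrist"); pickle.dump(w,open("w6.pkl","wb")); cv2.imwrite("pics/w6.png",w["img"]); print(telemetry.get_state()["position"])
E
```

```text
clock: 6.8
position: [0.5178, 0.0376, 0.183]
ee_rot: [0.001, 0.928, 0.372, -0.002]
contact_force: [0.7, 0.6, -0.1]
width: 0.0515
clock: 7.1
position: [0.5179, 0.0032, 0.1197]
ee_rot: [-0.002, 0.928, 0.373, -0.004]
contact_force: [-0.8, 0.6, 0.4]
width: 0.0516
[0.51952155 0.00364162 0.12167169]
```

View pics/w6.png

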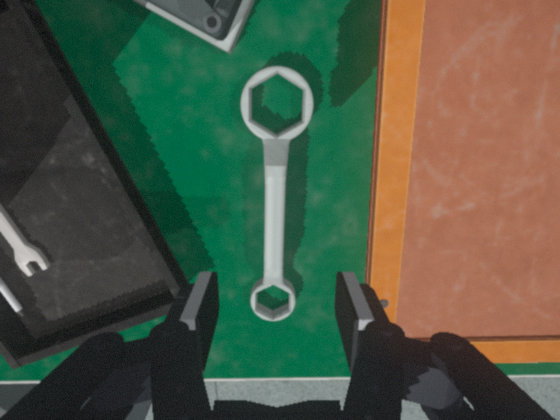

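The spanner is almost aligned with the fingers: big ring at (277,102), small ring at (273,300).

```bash
python3 - <<'E'
from h import *
import pickle
w=pickle.load(open("w6.pkl","rb"))
B=ray(w,277,102.5,.016)[:2]; S=ray(w,273,300,.014)[:2]
B=(B+ray(w,277,104,.016)[:2])/2
print(B,S,np.linalg.norm(B-S),np.degrees(np.arctan2(*(B-S)[::-1])))
# bar centreline
for v in (180,220,260):
    row=w["img"][v].astype(int); g=row[240:310]; m=np.nonzero(g[:,2]>130)[0]+240; print(v,m.min(),m.max(),ray(w,(m.min()+m.max())/2,v,.033)[:2])
d=(B-S)/np.linalg.norm(B-S); M=B-.075*d; print("mid",M)
p=telemetry.get_state(); q=p["ee_rot"]; print(p["position"],np.degrees(2*np.arctan2(q[2],q[1])))
E
```

```text
[0.57233004 0.05437664] [ 0.46218073 -0.04707864] 0.14975327587944318 42.6472553754759
180 265 284 [0.53708723 0.02267877]
220 265 283 [0.51677633 0.00371282]
260 264 281 [ 0.49435893 -0.01625575]
mid [0.51716464 0.00356543]
[0.51952155 0.00364162 0.12167169] 43.88419100279006
```

```bash
python3 -m creep '{"slide":[[-0.01,0,-0.3],[-0.01,0,-0.6],[-0.01,0,-0.72],[-0.01,0,-0.72],[-0.01,0,-0.72]],"twist":[[0,0,-0.0035],[0,0,-0.0035],[0,0,-0.0035],[0,0,-0.0035],[0,0,-0.0035]],"fingers":[0.2,0.2,0.2,0.2,0.2]}'
python3 -c "
from rig import telemetry
for i in range(3): print(telemetry.get_state()['position'])"
```

```text
clock: 7.65
position: [0.5208, 0.0039, 0.0165]
ee_rot: [0.001, 0.931, 0.364, 0.001]
contact_force: [0.1, -0.5, 0.9]
width: 0.0512
[0.52084349 0.00394186 0.016536  ]
[0.52084349 0.00394186 0.016536  ]
[0.52084349 0.00394186 0.016536  ]
```

```bash
python3 -m creep '{"slide":[[-0.015,0,-0.035],[-0.015,0,-0.035],[-0.015,0,-0.035],[-0.015,0,-0.035],[-0.015,0,-0.035],[-0.015,0,-0.035],[-0.015,0,-0.035]],"twist":[[0,0,0],[0,0,0],[0,0,0],[0,0,0],[0,0,0],[0,0,0],[0,0,0]],"fingers":[0.2,-1,-1,-1,-1,-1,-1]}' 100
```

```text
clock: 8.35
position: [0.5171, 0.0036, 0.0112]
ee_rot: [0.0, 0.931, 0.364, 0.001]
contact_force: [-0.7, 1.4, 6.6]
width: 0.0121
```

```bash
python3 -m creep '{"slide":[[0,0,0.2],[0,0,0.5],[0.02,0.2,0.8],[0.05,0.4,0.85],[0.09,0.69,0.85],[0.09,0.69,0.85],[0.09,0.69,0.85]],"twist":[[0,0,0],[0,0,0],[0,0,-0.01],[0,0,-0.02],[0,0,-0.025],[0,0,-0.025],[0,0,-0.025]],"fingers":[-1,-1,-1,-1,-1,-1,-1]}'
python3 - <<'E'
from h import *
import pickle
w=cam("wrist"); pickle.dump(w,open("w7.pkl","wb")); cv2.imwrite("pics/w7.png",w["img"]); crop(w,180,60,380,210,4,"pics/w7c.png")
s=telemetry.get_state(); print(s["position"],s["width"],s["contact_force"])
E
```

```text
clock: 9.05
position: [0.5296, 0.1077, 0.1373]
ee_rot: [0.0, 0.957, 0.291, -0.001]
contact_force: [-0.2, -0.6, -2.3]
width: 0.0123
[0.52942636 0.10682155 0.13710732] 0.011918906158797201 [ 0.29899682 -0.03953669 -3.35515754]
```

View pics/w7.png

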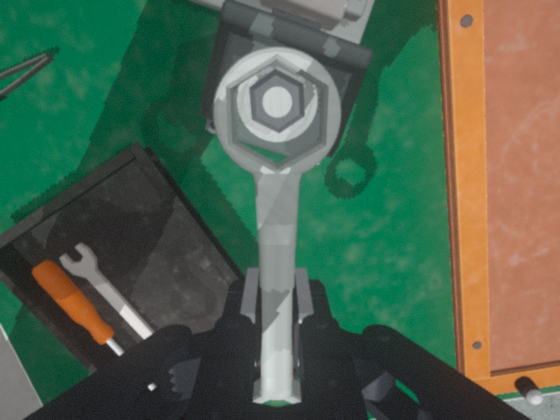

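```bash
python3 - <<'E'
from h import *
import pickle
w=pickle.load(open("w7.pkl","rb")); crop(w,200,30,350,190,5,"pics/w7c.png")
E
```

```text
(no output)
```

View pics/w7c.png

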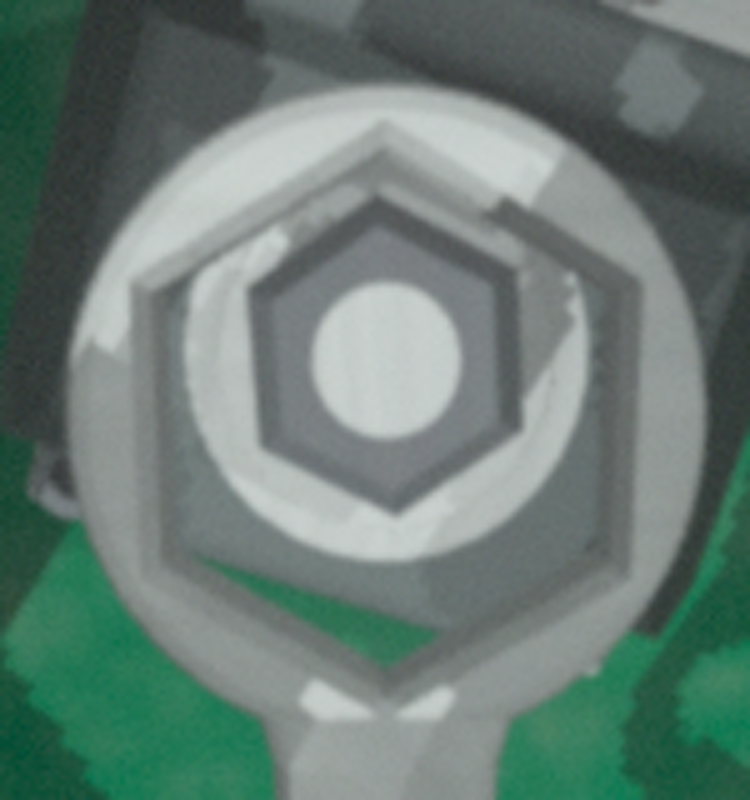

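The ring hole is centred at crop (388,427) and the nut at (387,360). The nut's corners are about 3° CCW of the ring's. I'll work out the offset.

```bash
cat >> h.py <<'E'
def st():
    s=telemetry.get_state(); q=s["ee_rot"]; return s["position"],np.degrees(2*np.arctan2(q[2],q[1])),s["contact_force"],s["moment"],s["width"]
O=np.array([.594,.1492])
E
python3 - <<'E'
from h import *
import pickle
w=pickle.load(open("w7.pkl","rb"))
c=lambda x,y,z:ray(w,200+(x+.5)/5-.5,30+(y+.5)/5-.5,z)[:2]
print("ring",c(388,427,.142),"nut",c(387,360,.061),c(385,370,.042))
print("depth ring", [cloud(w)[30+y//5,200+x//5].round(4) for x,y in((100,400),(670,400),(390,100))])
a,b=c(380,197,.056),c(397,515,.056); print(np.degrees(np.arctan2(*(a-b)[::-1])),np.linalg.norm(a-b))
a,b=c(386,122,.142),c(387,700,.142); print(np.degrees(np.arctan2(*(a-b)[::-1])),np.linalg.norm(a-b))
print(st(),w["T"][:3,3])
E
```

```text
ring [0.59190477 0.14810221] nut [0.59421208 0.14951942] [0.59268945 0.14874912]
depth ring [array([0.5817, 0.1666, 0.1431]), array([0.6051, 0.1318, 0.1432]), array([0.6103, 0.1601, 0.1435])]
37.124121338192275 0.036225604030687926
34.002354434817896 0.04143411780577643
(array([0.52942636, 0.10682155, 0.13710732]), np.float64(33.774695321221586), array([ 0.29899682, -0.03953669, -3.35515754]), array([-0.00604191, -0.07114736,  0.02694796]), 0.011918906158797201) [0.59856622 0.15305148 0.28085555]
```

```bash
python3 -m creep '{"slide":[[0.03,-0.015,0],[0.03,-0.015,-0.2],[0.03,-0.015,-0.39],[0.03,-0.015,-0.39]],"twist":[[0,0,0.0086],[0,0,0.0086],[0,0,0.0086],[0,0,0.0086]],"fingers":[-1,-1,-1,-1]}'
python3 - <<'E'
from h import *
import pickle
w=cam("wrist"); pickle.dump(w,open("w8.pkl","wb")); crop(w,190,10,360,200,4,"pics/w8c.png"); print(st())
E
```

```text
clock: 9.5
position: [0.5308, 0.103, 0.0753]
ee_rot: [-0.001, 0.949, 0.315, -0.005]
contact_force: [-1.2, 0.4, -2.7]
width: 0.0117
(array([0.53258429, 0.1033567 , 0.07726554]), np.float64(36.71667747719915), array([ 0.39024016,  0.31584986, -2.78408505]), array([-0.00729471, -0.09414634,  0.01819746]), 0.012072923572651882)
```

View pics/w8c.png

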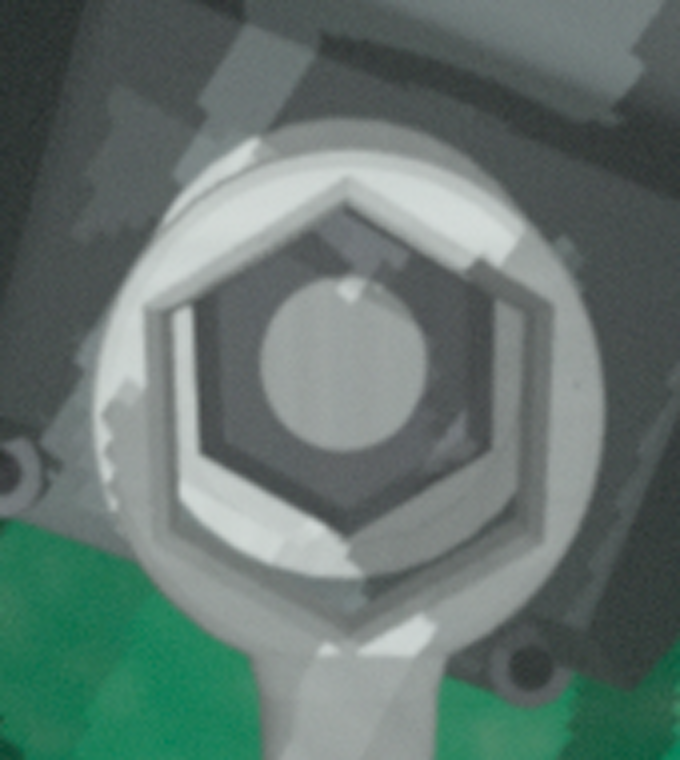

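```bash
python3 - <<'E'
from h import *
import pickle
w=pickle.load(open("w8.pkl","rb"))
c=lambda x,y,z:ray(w,190+(x+.5)/4-.5,10+(y+.5)/4-.5,z)[:2]
z=np.median(cloud(w)[10+400//4,190+120//4:190+130//4,2]); print("ringtop z",z)
H=np.array([c(*p,.082) for p in[(348,180),(552,303),(545,545),(350,645),(162,545),(147,308)]]); print("ring",H.mean(0),c(349,420,.082),[(H[i]+H[i+3])/2 for i in range(3)],[np.linalg.norm(H[i]-H[i+3]) for i in range(3)])
print("nut",c(344,365,.061))
E
```

```text
ringtop z 0.07934070178714957
ring [0.59082829 0.14626208] [0.59123858 0.14675246] [array([0.59093506, 0.14652002]), array([0.59087218, 0.14616869]), array([0.59067764, 0.14609753])] [np.float64(0.04098599120575018), np.float64(0.04153709069409879), np.float64(0.04199376847616401)]
nut [0.59420519 0.14969738]
```

```bash
python3 -m creep '{"slide":[[0.019,0.018,0],[0.019,0.018,-0.03],[0.019,0.018,-0.06],[0.019,0.018,-0.06]],"twist":[[0,0,0],[0,0,0],[0,0,0],[0,0,0]],"fingers":[-1,-1,-1,-1]}'
python3 - <<'E'
from h import *
import pickle
w=cam("wrist"); pickle.dump(w,open("w9.pkl","wb")); crop(w,190,10,360,200,4,"pics/w9c.png"); print(st())
E
```

```text
clock: 9.95
position: [0.5377, 0.1075, 0.0703]
ee_rot: [0.0, 0.949, 0.316, 0.0]
contact_force: [0.5, -0.7, -0.6]
width: 0.0118
(array([0.53766273, 0.10751622, 0.07033691]), np.float64(36.805888978348726), array([-0.18576619, -0.01990623, -3.20303321]), array([-0.00149177,  0.04419293,  0.0385472 ]), 0.01197621141403193)
```

View pics/w9c.png

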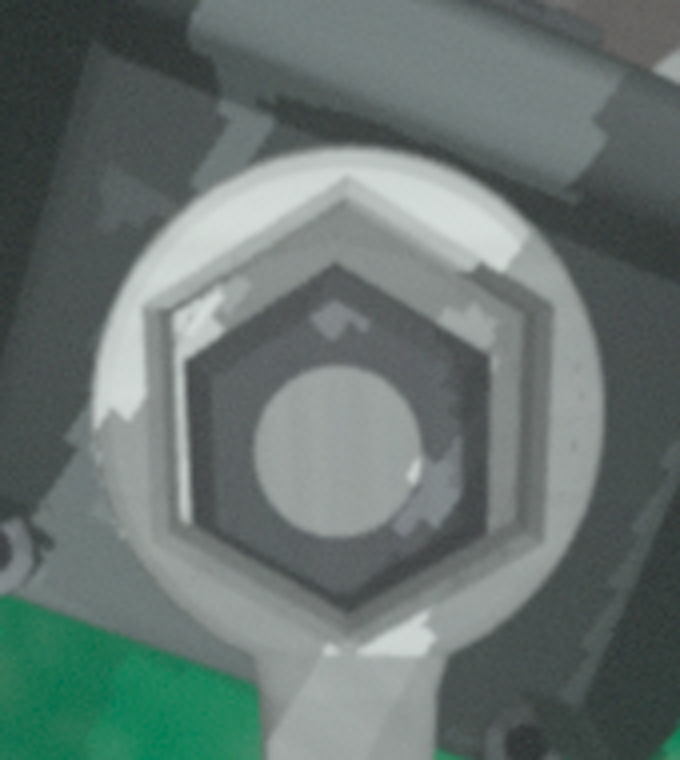

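```bash
python3 - <<'E'
from h import *
import pickle
w=pickle.load(open("w9.pkl","rb"))
c=lambda x,y,z:ray(w,190+(x+.5)/4-.5,10+(y+.5)/4-.5,z)[:2]
print("ring",c(349,420,.075),"nut",c(338,452,.061),c(338,430,.056))
E
python3 -m creep '{"slide":[[0,0,0],[0,0,0]],"twist":[[0,0,0],[0,0,0]],"fingers":[-1,-1]}'
```

```text
ring [0.59788623 0.15119888] nut [0.59403346 0.14968913] [0.59552472 0.15083188]
clock: 10.2
position: [0.5376, 0.1076, 0.0702]
ee_rot: [0.0, 0.949, 0.316, 0.0]
contact_force: [-0.2, 0.1, -0.9]
width: 0.012
```

```bash
python3 -m creep '{"slide":[[-0.018,-0.025,0],[-0.018,-0.025,0],[-0.018,-0.025,0]],"twist":[[0,0,0.0042],[0,0,0.0042],[0,0,0.0042]],"fingers":[-1,-1,-1]}'
python3 - <<'E'
from h import *
import pickle
w=cam("wrist"); pickle.dump(w,open("w10.pkl","wb")); crop(w,190,10,360,200,4,"pics/w10c.png"); print(st())
E
```

```text
clock: 10.5
position: [0.5351, 0.1038, 0.0701]
ee_rot: [0.0, 0.945, 0.328, 0.0]
contact_force: [0.2, 0.1, -1.8]
width: 0.0124
(array([0.53515553, 0.10380447, 0.07014414]), np.float64(38.28250578821004), array([-0.1159905 , -0.59618585, -3.48413918]), array([-0.0559966 ,  0.04292302, -0.01296125]), 0.012087694826832697)
```

View pics/w10c.png

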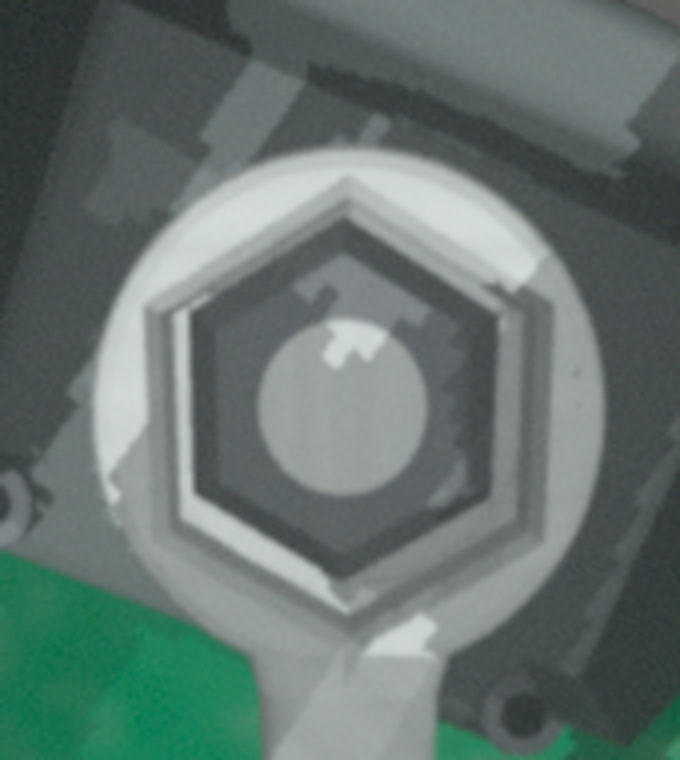

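```bash
python3 - <<'E'
from h import *
import pickle
w=pickle.load(open("w10.pkl","rb"))
c=lambda x,y,z:ray(w,190+(x+.5)/4-.5,10+(y+.5)/4-.5,z)[:2]
r=[c(349,420,.075),c(349,411,.059)]; n=[c(343,407,.061),c(344,398,.056)]
print(r,n); print("by tcp",st()[0][:2]+.0749*np.array([np.cos(np.radians(38.1)),np.sin(np.radians(38.1))]))
E
```

```text
[array([0.59413821, 0.14900758]), array([0.59414797, 0.14897016])] [array([0.59415524, 0.14976168]), array([0.59473952, 0.15009926])]
by tcp [0.59409696 0.15002045]
```

```bash
python3 -m creep '{"slide":[[0.002,0.005,-0.02],[0.002,0.005,-0.04],[0.002,0.005,-0.06],[0.002,0.005,-0.06]],"twist":[[0,0,0],[0,0,0],[0,0,0],[0,0,0]],"fingers":[-1,-1,-1,-1]}'
```

```text
clock: 10.95
position: [0.5347, 0.1045, 0.0604]
ee_rot: [-0.0, 0.945, 0.328, -0.001]
contact_force: [-0.3, -1.9, -2.0]
width: 0.0119
```

```bash
python3 -m creep '{"slide":[[0,0,-0.02],[0,0,-0.04],[0,0,-0.047],[0,0,-0.047]],"twist":[[0,0,0],[0,0,0],[0,0,0],[0,0,0]],"fingers":[-1,-1,-1,-1]}'
python3 - <<'E'
from h import *
w=cam("wrist"); crop(w,190,10,360,200,4,"pics/w11c.png"); print(st())
E
```

```text
clock: 11.35
position: [0.5349, 0.1043, 0.054]
ee_rot: [0.0, 0.945, 0.328, -0.0]
contact_force: [-1.5, -1.1, -0.4]
width: 0.0121
(array([0.53491714, 0.10425802, 0.05405818]), np.float64(38.31732052784587), array([-1.71112865, -0.82227181, -0.55527251]), array([-0.167727  ,  0.15712962, -0.00736645]), 0.011863823128927595)
```

View pics/w11c.png

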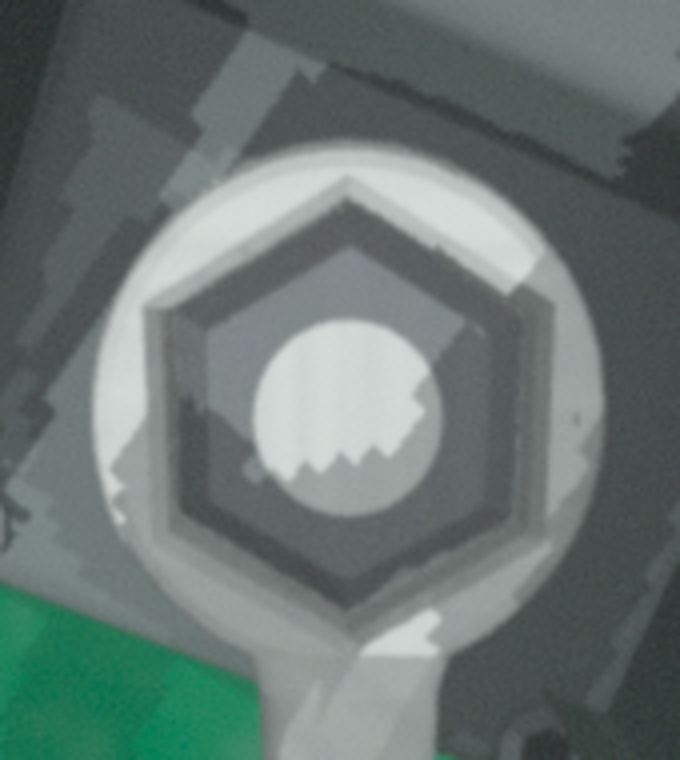

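Step 2 looks good: the ring is fully down over the nut, which is centred at (348,415). Next I'll work out the arc numbers for the stroke.

```bash
cat > arc.py <<'E'
import sys
from h import *
# arc.py start_yaw total_deg n  (tcp offset from nut axis taken as 75mm opposite yaw)
y0,tot,n=float(sys.argv[1]),float(sys.argv[2]),int(sys.argv[3]); R=.0749
u=lambda a:-R*np.array([np.cos(np.radians(a)),np.sin(np.radians(a))])
for i in range(1,n+1):
    a=tot*i/n; d=(u(y0+a)-u(y0))/.15; print("[%.3f,%.3f,0] tw %.4f  yaw %.1f"%(d[0],d[1],a/360,y0+a))
E
python3 arc.py 38 -60 10
```

```text
[-0.030,0.043,0] tw -0.0167  yaw 32.0
[-0.055,0.089,0] tw -0.0333  yaw 26.0
[-0.076,0.137,0] tw -0.0500  yaw 20.0
[-0.091,0.187,0] tw -0.0667  yaw 14.0
[-0.101,0.238,0] tw -0.0833  yaw 8.0
[-0.106,0.290,0] tw -0.1000  yaw 2.0
[-0.105,0.342,0] tw -0.1167  yaw -4.0
[-0.098,0.394,0] tw -0.1333  yaw -10.0
[-0.087,0.445,0] tw -0.1500  yaw -16.0
[-0.069,0.494,0] tw -0.1667  yaw -22.0
```

```bash
python3 -m creep '{"slide":[[-0.03,0.043,0],[-0.055,0.089,0],[-0.076,0.137,0],[-0.091,0.187,0],[-0.101,0.238,0],[-0.101,0.238,0]],"twist":[[0,0,-0.0167],[0,0,-0.0333],[0,0,-0.05],[0,0,-0.0667],[0,0,-0.0833],[0,0,-0.0833]],"fingers":[-1,-1,-1,-1,-1,-1]}'
python3 - <<'E'
from h import *
w=cam("wrist"); crop(w,190,10,360,200,4,"pics/w12c.png"); print(st())
E
```

```text
clock: 12.0
position: [0.5203, 0.14, 0.0542]
ee_rot: [0.001, 0.997, 0.073, 0.0]
contact_force: [0.6, -3.1, -1.9]
width: 0.0119
(array([0.52032005, 0.13993766, 0.054215  ]), np.float64(8.470048244958194), array([-0.05495666, -2.39549712, -1.27070927]), array([-0.41485853, -0.01702335, -0.07733247]), 0.012009017221896094)
```

View pics/w12c.png

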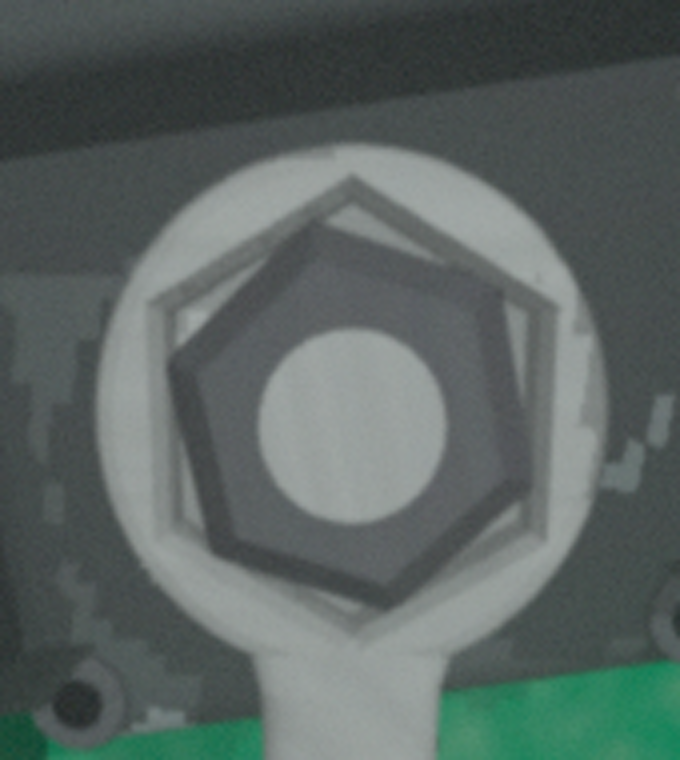

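```bash
python3 arc.py 8.4 -33 7
```

```text
[-0.004,0.041,0] tw -0.0131  yaw 3.7
[-0.005,0.082,0] tw -0.0262  yaw -1.0
[-0.003,0.123,0] tw -0.0393  yaw -5.7
[0.003,0.164,0] tw -0.0524  yaw -10.5
[0.012,0.204,0] tw -0.0655  yaw -15.2
[0.024,0.243,0] tw -0.0786  yaw -19.9
[0.040,0.281,0] tw -0.0917  yaw -24.6
```

```bash
python3 -m creep '{"slide":[[-0.004,0.041,0],[-0.005,0.082,0],[-0.003,0.123,0],[0.003,0.164,0],[0.012,0.204,0],[0.024,0.243,0],[0.04,0.281,0],[0.04,0.281,0]],"twist":[[0,0,-0.0131],[0,0,-0.0262],[0,0,-0.0393],[0,0,-0.0524],[0,0,-0.0655],[0,0,-0.0786],[0,0,-0.0917],[0,0,-0.0917]],"fingers":[-1,-1,-1,-1,-1,-1,-1,-1]}'
python3 - <<'E'
from h import *
w=cam("wrist"); crop(w,190,10,360,200,4,"pics/w13c.png"); print(st())
E
```

```text
clock: 12.85
position: [0.5263, 0.1814, 0.054]
ee_rot: [0.001, 0.977, -0.213, 0.0]
contact_force: [0.5, -4.9, 1.0]
width: 0.012
(array([0.52631349, 0.1814131 , 0.05405712]), np.float64(-24.513458571088016), array([ 0.74879102, -4.33987332, -1.00013684]), array([-0.85039944, -0.09639267, -0.08939257]), 0.012028683203463937)
```

View pics/w13c.png

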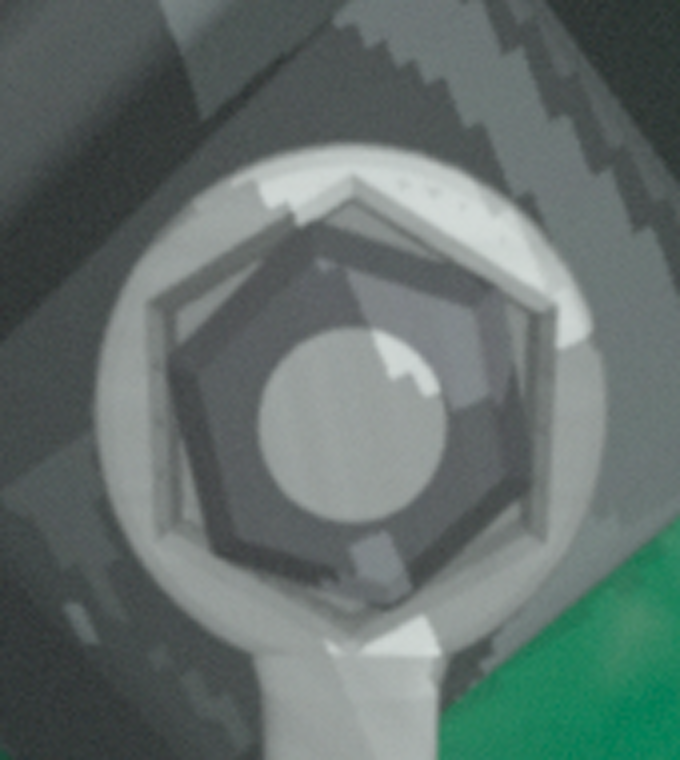

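The nut lags the ring by about 12°, so the play is taken up, and has turned about 0.88 rad. I'll release the load, lift off and swing back.

```bash
python3 arc.py -24.5 71.5 12
```

```text
[-0.019,-0.048,0] tw 0.0166  yaw -18.5
[-0.033,-0.098,0] tw 0.0331  yaw -12.6
[-0.042,-0.149,0] tw 0.0497  yaw -6.6
[-0.045,-0.201,0] tw 0.0662  yaw -0.7
[-0.043,-0.253,0] tw 0.0828  yaw 5.3
[-0.035,-0.304,0] tw 0.0993  yaw 11.2
[-0.023,-0.355,0] tw 0.1159  yaw 17.2
[-0.005,-0.404,0] tw 0.1324  yaw 23.2
[0.018,-0.450,0] tw 0.1490  yaw 29.1
[0.046,-0.494,0] tw 0.1655  yaw 35.1
[0.078,-0.535,0] tw 0.1821  yaw 41.0
[0.114,-0.572,0] tw 0.1986  yaw 47.0
```

```bash
python3 -m creep '{"slide":[[-0.019,-0.048,0],[-0.033,-0.098,0],[-0.033,-0.098,0.09],[-0.033,-0.098,0.17],[-0.033,-0.098,0.17],[-0.042,-0.149,0.17],[-0.045,-0.201,0.17],[-0.043,-0.253,0.17],[-0.035,-0.304,0.17],[-0.023,-0.355,0.17],[-0.005,-0.404,0.17],[0.018,-0.45,0.17],[0.046,-0.494,0.17],[0.078,-0.535,0.17],[0.114,-0.572,0.17],[0.114,-0.572,0.17],[0.114,-0.572,0.13],[0.114,-0.572,0.13]],"twist":[[0,0,0.0166],[0,0,0.0331],[0,0,0.0331],[0,0,0.0331],[0,0,0.0331],[0,0,0.0497],[0,0,0.0662],[0,0,0.0828],[0,0,0.0993],[0,0,0.1159],[0,0,0.1324],[0,0,0.149],[0,0,0.1655],[0,0,0.1821],[0,0,0.1986],[0,0,0.1986],[0,0,0.1986],[0,0,0.1986]],"fingers":[-1,-1,-1,-1,-1,-1,-1,-1,-1,-1,-1,-1,-1,-1,-1,-1,-1,-1]}'
python3 - <<'E'
from h import *
import pickle
w=cam("wrist"); pickle.dump(w,open("w14.pkl","wb"));crop(w,190,10,360,200,4,"pics/w14c.png"); print(st())
E
```

```text
clock: 14.7
position: [0.5418, 0.0969, 0.0724]
ee_rot: [-0.001, 0.918, 0.397, -0.001]
contact_force: [-0.4, 0.0, -3.0]
width: 0.0116
(array([0.54201855, 0.09690382, 0.07272717]), np.float64(46.77358053641874), array([-0.35720342, -0.01268456, -2.34864212]), array([0.01573556, 0.05763646, 0.04468362]), 0.012074432143916092)
```

View pics/w14c.png

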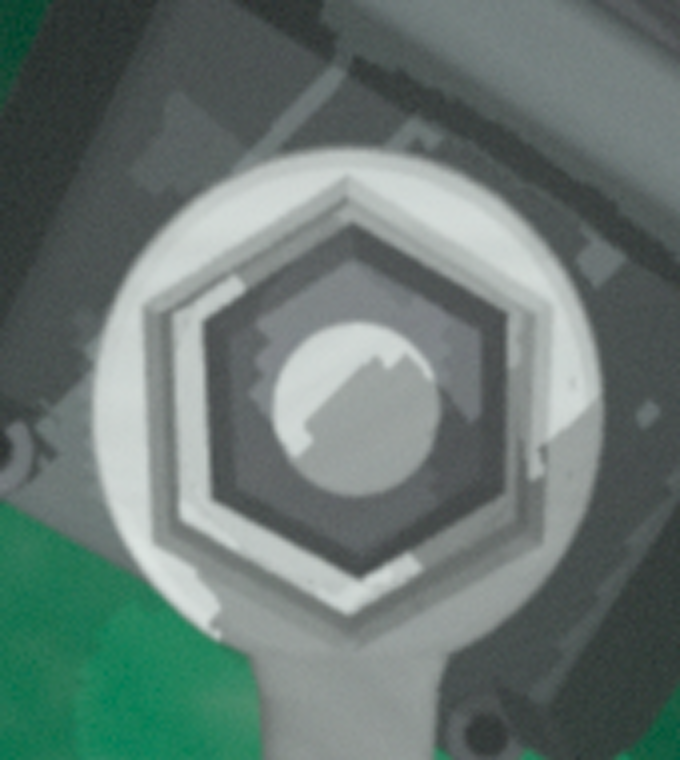

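```bash
python3 - <<'E'
from h import *
import pickle
w=pickle.load(open("w14.pkl","rb"))
c=lambda x,y,z:ray(w,190+(x+.5)/4-.5,10+(y+.5)/4-.5,z)[:2]
r=[c(349,420,.077),c(350,411,.061)]; n=[c(356,408,.061),c(355.5,400,.056)]
print(r,n)
a,b=c(350,222,.056),c(361,577,.056);print(np.degrees(np.arctan2(*(a-b)[::-1])))
a,b=c(347,180,.077),c(351,645,.077);print(np.degrees(np.arctan2(*(a-b)[::-1])))
E
```

```text
[array([0.59347742, 0.15020466]), array([0.59351959, 0.1500971 ])] [array([0.59417688, 0.14989018]), array([0.59454043, 0.15032246])]
48.72203512612065
47.30541969315578
```

```bash
python3 -m creep '{"slide":[[0.005,-0.001,0],[0.005,-0.001,-0.03],[0.005,-0.001,-0.06],[0.005,-0.001,-0.08],[0.005,-0.001,-0.08]],"twist":[[0,0,0.002],[0,0,0.002],[0,0,0.002],[0,0,0.002],[0,0,0.002]],"fingers":[-1,-1,-1,-1,-1]}'
```

```text
clock: 15.25
position: [0.5433, 0.0963, 0.0608]
ee_rot: [-0.0, 0.915, 0.403, -0.001]
contact_force: [1.0, 0.4, -2.4]
width: 0.0119
```

```bash
python3 arc.py 47.5 -72 12
```

```text
[-0.037,0.037,0] tw -0.0167  yaw 41.5
[-0.069,0.078,0] tw -0.0333  yaw 35.5
[-0.097,0.122,0] tw -0.0500  yaw 29.5
[-0.121,0.169,0] tw -0.0667  yaw 23.5
[-0.139,0.218,0] tw -0.0833  yaw 17.5
[-0.152,0.269,0] tw -0.1000  yaw 11.5
[-0.160,0.320,0] tw -0.1167  yaw 5.5
[-0.162,0.373,0] tw -0.1333  yaw -0.5
[-0.159,0.425,0] tw -0.1500  yaw -6.5
[-0.150,0.476,0] tw -0.1667  yaw -12.5
[-0.136,0.527,0] tw -0.1833  yaw -18.5
[-0.117,0.575,0] tw -0.2000  yaw -24.5
```

```bash
python3 -m creep '{"slide":[[0,0,-0.025],[0,0,-0.043],[0,0,-0.043]],"twist":[[0,0,0],[0,0,0],[0,0,0]],"fingers":[-1,-1,-1]}'
python3 -m creep '{"slide":[[-0.037,0.037,0],[-0.069,0.078,0],[-0.097,0.122,0],[-0.121,0.169,0],[-0.139,0.218,0],[-0.152,0.269,0],[-0.16,0.32,0],[-0.162,0.373,0],[-0.159,0.425,0],[-0.15,0.476,0],[-0.136,0.527,0],[-0.117,0.575,0],[-0.117,0.575,0]],"twist":[[0,0,-0.0167],[0,0,-0.0333],[0,0,-0.05],[0,0,-0.0667],[0,0,-0.0833],[0,0,-0.1],[0,0,-0.1167],[0,0,-0.1333],[0,0,-0.15],[0,0,-0.1667],[0,0,-0.1833],[0,0,-0.2],[0,0,-0.2]],"fingers":[-1,-1,-1,-1,-1,-1,-1,-1,-1,-1,-1,-1,-1]}'
python3 - <<'E'
from h import *
w=cam("wrist"); crop(w,190,10,360,200,4,"pics/w15c.png"); print(st())
E
```

```text
clock: 15.55
position: [0.5436, 0.0959, 0.0551]
ee_rot: [0.0, 0.915, 0.403, -0.0]
contact_force: [-1.4, -2.3, -0.0]
width: 0.0117
clock: 16.85
position: [0.5265, 0.1816, 0.0549]
ee_rot: [0.001, 0.977, -0.212, 0.0]
contact_force: [-0.3, -5.5, -0.4]
width: 0.0119
(array([0.52643416, 0.18146824, 0.05491163]), np.float64(-24.38847644072703), array([ 0.47639076, -4.28269229, -2.15366446]), array([-0.80509213, -0.09471764, -0.22194937]), 0.011888304311257534)
```

View pics/w15c.png

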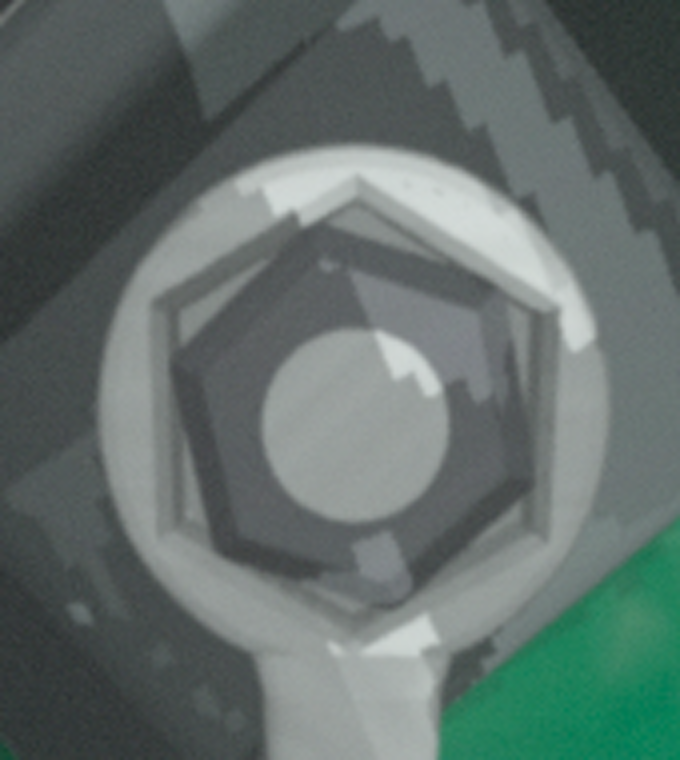

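Second stroke done: the nut has now turned about 1.93 rad from its start and lags the ring by 12° as before. Third stroke next.

```bash
python3 -m creep '{"slide":[[-0.019,-0.048,0],[-0.033,-0.098,0],[-0.033,-0.098,0.09],[-0.033,-0.098,0.17],[-0.033,-0.098,0.17],[-0.042,-0.149,0.17],[-0.045,-0.201,0.17],[-0.043,-0.253,0.17],[-0.035,-0.304,0.17],[-0.023,-0.355,0.17],[-0.005,-0.404,0.17],[0.018,-0.45,0.17],[0.046,-0.494,0.17],[0.078,-0.535,0.17],[0.117,-0.575,0.17],[0.117,-0.575,0.17],[0.117,-0.575,0.12],[0.117,-0.575,0.12]],"twist":[[0,0,0.0166],[0,0,0.0331],[0,0,0.0331],[0,0,0.0331],[0,0,0.0331],[0,0,0.0497],[0,0,0.0662],[0,0,0.0828],[0,0,0.0993],[0,0,0.1159],[0,0,0.1324],[0,0,0.149],[0,0,0.1655],[0,0,0.1821],[0,0,0.2],[0,0,0.2],[0,0,0.2],[0,0,0.2]],"fingers":[-1,-1,-1,-1,-1,-1,-1,-1,-1,-1,-1,-1,-1,-1,-1,-1,-1,-1]}'
python3 - <<'E'
from h import *
import pickle
w=cam("wrist"); pickle.dump(w,open("w16.pkl","wb"));crop(w,190,10,360,200,4,"pics/w16c.png"); print(st())
E
```

```text
clock: 18.7
position: [0.5424, 0.0967, 0.0718]
ee_rot: [-0.001, 0.915, 0.402, -0.001]
contact_force: [-1.4, 0.0, -3.0]
width: 0.0121
(array([0.54262492, 0.09670497, 0.07213682]), np.float64(47.48602871318475), array([ 0.32080883, -0.45375268, -2.90968757]), array([ 0.03343607, -0.02553353, -0.01092664]), 0.012368800881487344)
```

View pics/w16c.png

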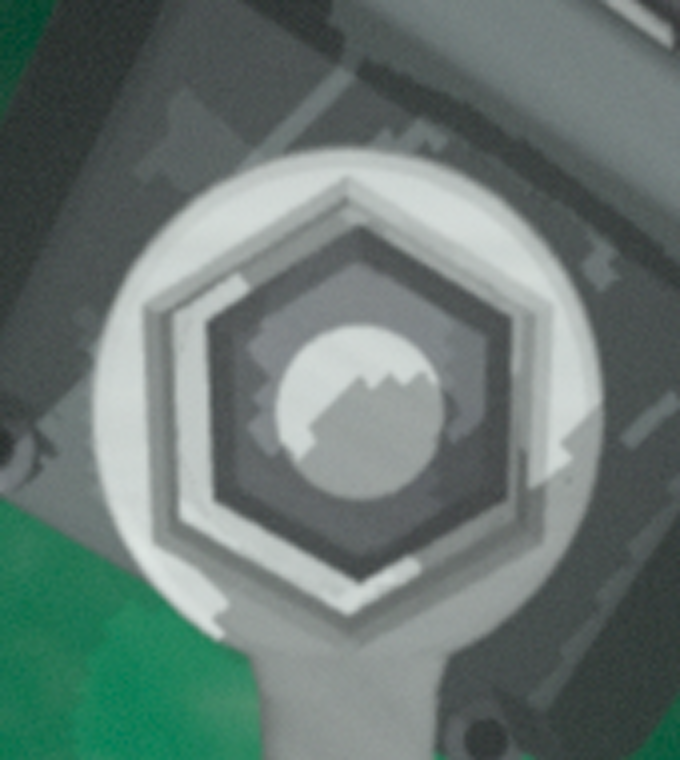

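The hexes are parallel, with the nut about 0.8 mm to the right of the hole's centre. I'll shift, seat the ring, and pull the final stroke.

```bash
python3 -m creep '{"slide":[[0.005,-0.004,0],[0.005,-0.004,-0.03],[0.005,-0.004,-0.06],[0.005,-0.004,-0.09],[0.005,-0.004,-0.115],[0.005,-0.004,-0.118],[0.005,-0.004,-0.118]],"twist":[[0,0,0],[0,0,0],[0,0,0],[0,0,0],[0,0,0],[0,0,0],[0,0,0]],"fingers":[-1,-1,-1,-1,-1,-1,-1]}'
```

```text
clock: 19.45
position: [0.544, 0.0954, 0.0552]
ee_rot: [0.0, 0.915, 0.403, -0.001]
contact_force: [-1.5, -1.2, -0.9]
width: 0.0116
```

```bash
python3 -m creep '{"slide":[[-0.037,0.037,0],[-0.069,0.078,0],[-0.097,0.122,0],[-0.121,0.169,0],[-0.139,0.218,0],[-0.152,0.269,0],[-0.16,0.32,0],[-0.162,0.373,0],[-0.162,0.373,0]],"twist":[[0,0,-0.0167],[0,0,-0.0333],[0,0,-0.05],[0,0,-0.0667],[0,0,-0.0833],[0,0,-0.1],[0,0,-0.1167],[0,0,-0.1333],[0,0,-0.1333]],"fingers":[-1,-1,-1,-1,-1,-1,-1,-1,-1]}'
python3 arc.py -0.5 -26 6
python3 - <<'E'
from h import *
w=cam("wrist"); crop(w,190,10,360,200,4,"pics/w17c.png"); print(st())
E
```

```text
clock: 20.35
position: [0.5197, 0.1513, 0.0552]
ee_rot: [0.001, 1.0, -0.003, -0.001]
contact_force: [-3.2, -4.2, -1.3]
width: 0.0121
[0.002,0.038,0] tw -0.0120  yaw -4.8
[0.006,0.075,0] tw -0.0241  yaw -9.2
[0.014,0.112,0] tw -0.0361  yaw -13.5
[0.024,0.149,0] tw -0.0481  yaw -17.8
[0.037,0.184,0] tw -0.0602  yaw -22.2
[0.052,0.218,0] tw -0.0722  yaw -26.5
(array([0.51967828, 0.15119753, 0.05522531]), np.float64(-0.30989909929764886), array([-1.98991044, -3.610476  , -1.09079716]), array([-0.58360837,  0.20392694, -0.15086402]), 0.011641539805839958)
```

View pics/w17c.png

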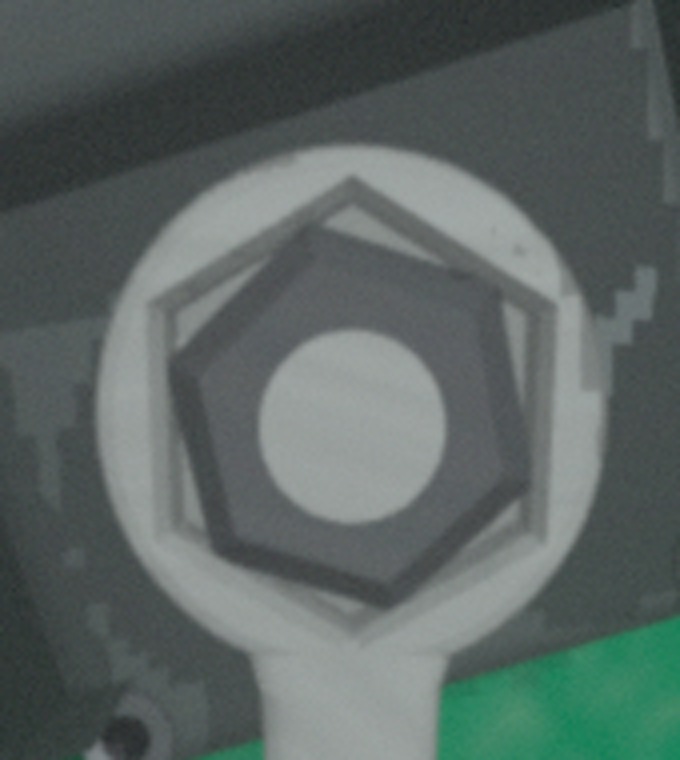

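```bash
python3 -m creep '{"slide":[[0.002,0.038,0],[0.006,0.075,0],[0.006,0.075,0]],"twist":[[0,0,-0.012],[0,0,-0.0241],[0,0,-0.0241]],"fingers":[-1,-1,-1]}'
python3 arc.py -9.2 -4 1;python3 arc.py -13.2 -4 1; python3 arc.py -17.2 -4 1; python3 arc.py -21.2 -4 1
```

```text
clock: 20.7
position: [0.5206, 0.1622, 0.0552]
ee_rot: [0.001, 0.997, -0.079, -0.001]
contact_force: [-2.6, -4.4, -1.8]
width: 0.0118
[0.007,0.034,0] tw -0.0111  yaw -13.2
[0.009,0.034,0] tw -0.0111  yaw -17.2
[0.011,0.033,0] tw -0.0111  yaw -21.2
[0.014,0.032,0] tw -0.0111  yaw -25.2
```

```bash
python3 -m creep '{"slide":[[0.007,0.034,0],[0.007,0.034,0]],"twist":[[0,0,-0.0111],[0,0,-0.0111]],"fingers":[-1,-1]}'
python3 -m creep '{"slide":[[0.009,0.034,0],[0.009,0.034,0]],"twist":[[0,0,-0.0111],[0,0,-0.0111]],"fingers":[-1,-1]}'
python3 -m creep '{"slide":[[0.011,0.033,0],[0.011,0.033,0]],"twist":[[0,0,-0.0111],[0,0,-0.0111]],"fingers":[-1,-1]}'
python3 - <<'E'
from h import *
w=cam("wrist"); crop(w,190,10,360,200,4,"pics/w18c.png"); print(st())
E
```

```text
clock: 20.9
position: [0.5214, 0.1665, 0.0551]
ee_rot: [0.002, 0.994, -0.112, -0.001]
contact_force: [-1.0, -6.2, -1.8]
width: 0.0118
clock: 21.1
position: [0.5225, 0.1707, 0.055]
ee_rot: [0.003, 0.989, -0.146, -0.001]
contact_force: [-2.6, -8.1, -1.9]
width: 0.0119
clock: 21.3
position: [0.5238, 0.1752, 0.0549]
ee_rot: [0.003, 0.984, -0.18, -0.001]
contact_force: [-2.5, -8.6, -2.1]
width: 0.0116
(array([0.52386465, 0.17529609, 0.05486299]), np.float64(-20.701417098885457), array([-2.80785666, -8.74805341, -2.2278795 ]), array([-1.56746191,  0.36853318,  0.80887041]), 0.011450476665899673)
```

View pics/w18c.png

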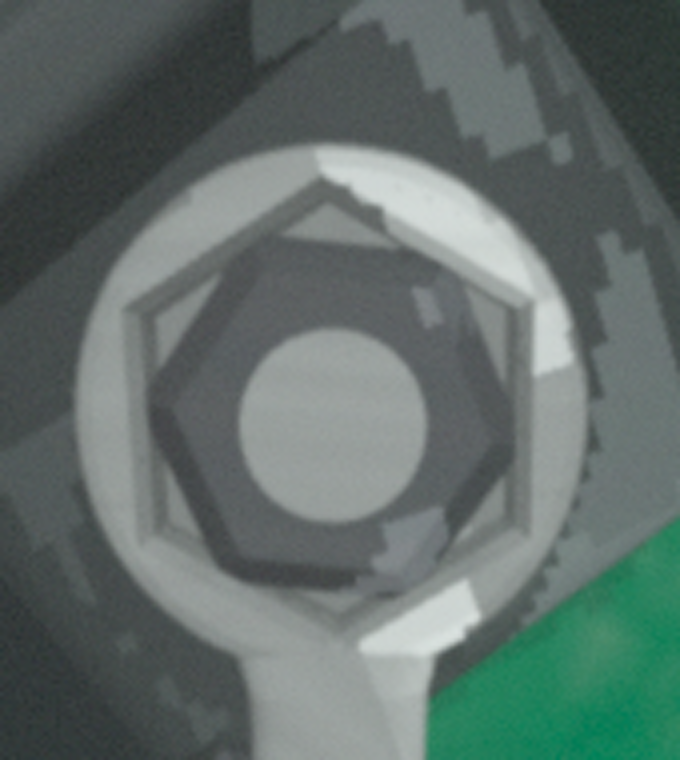

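```bash
python3 -m creep '{"slide":[[0.014,0.032,0],[0.014,0.032,0],[0.014,0.032,0]],"twist":[[0,0,-0.0111],[0,0,-0.0111],[0,0,-0.0111]],"fingers":[-1,-1,-1]}' 120
python3 - <<'E'
from h import *
import pickle
w=cam("wrist"); pickle.dump(w,open("w19.pkl","wb")); crop(w,190,10,360,200,4,"pics/w19c.png"); print(st())
E
```

```text
clock: 21.65
position: [0.526, 0.1806, 0.0549]
ee_rot: [0.002, 0.977, -0.215, -0.001]
contact_force: [-2.8, -5.3, -1.5]
width: 0.0113
(array([0.52599515, 0.18060576, 0.05487327]), np.float64(-24.78314761518373), array([-2.51837896, -6.25709374, -1.96823851]), array([-1.35101107,  0.32192497,  0.55843367]), 0.011540039501174455)
```

View pics/w19c.png

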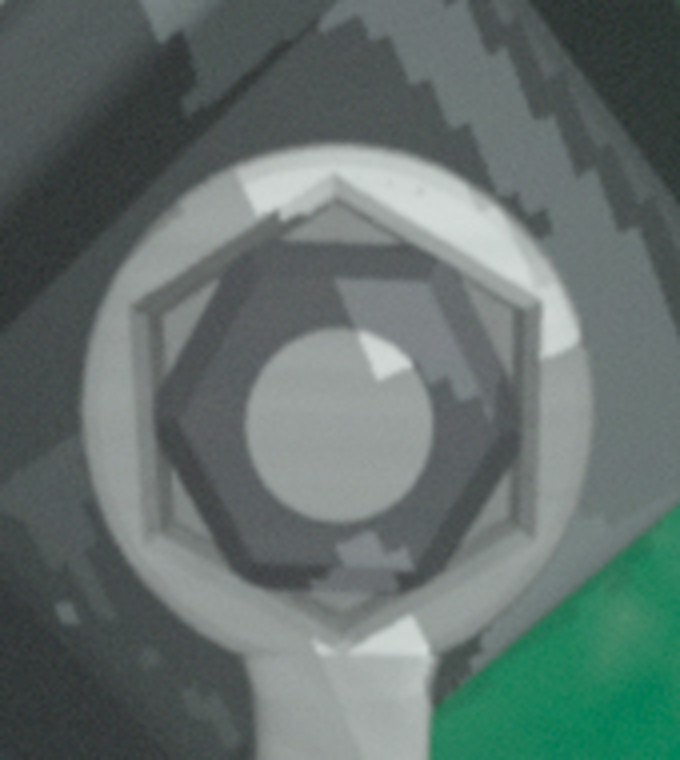

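```bash
python3 arc.py -24.8 27.8 5
```

```text
[-0.018,-0.045,0] tw 0.0154  yaw -19.2
[-0.032,-0.091,0] tw 0.0309  yaw -13.7
[-0.041,-0.139,0] tw 0.0463  yaw -8.1
[-0.046,-0.187,0] tw 0.0618  yaw -2.6
[-0.045,-0.236,0] tw 0.0772  yaw 3.0
```

```bash
python3 -m creep '{"slide":[[-0.018,-0.045,0],[-0.032,-0.091,0],[-0.041,-0.139,0],[-0.046,-0.187,0],[-0.045,-0.236,0],[-0.045,-0.236,0]],"twist":[[0,0,0.0154],[0,0,0.0309],[0,0,0.0463],[0,0,0.0618],[0,0,0.0772],[0,0,0.0772]],"fingers":[-1,-1,-1,-1,-1,-1]}'
python3 - <<'E'
from h import *
import pickle
w=cam("wrist"); pickle.dump(w,open("w20.pkl","wb")); crop(w,190,10,360,200,4,"pics/w20c.png"); print(st())
E
```

```text
clock: 22.3
position: [0.5197, 0.1471, 0.0551]
ee_rot: [-0.0, 1.0, 0.024, -0.001]
contact_force: [-2.6, 0.1, -3.1]
width: 0.0114
(array([0.51970623, 0.14721595, 0.05507596]), np.float64(2.6289541709604536), array([-2.72923396, -1.10075095, -3.39824647]), array([-0.47144832,  0.43847604, -0.01839346]), 0.011437192129976143)
```

View pics/w20c.png

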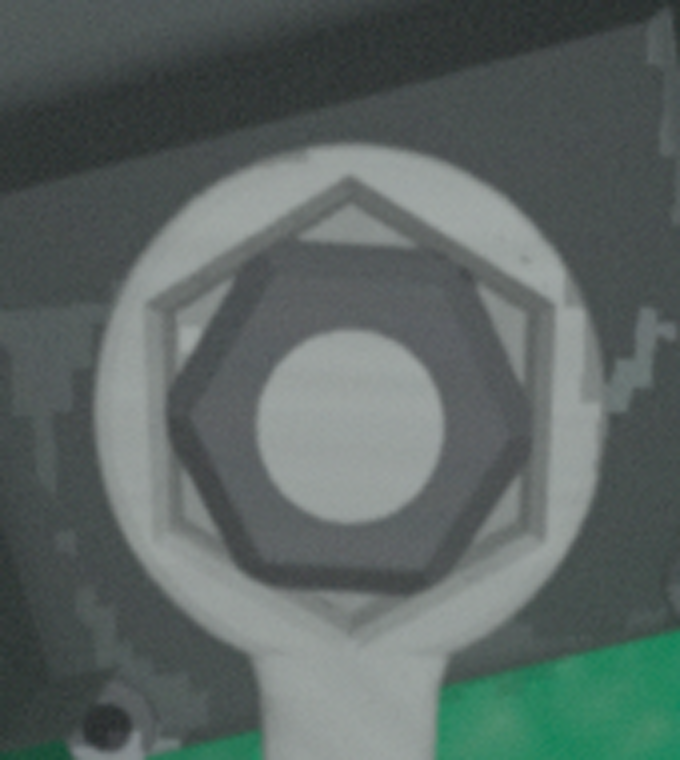

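The ring was overdriven after the nut hit its stop. It wedged about 27° out of phase and dragged the nut partway back when I reversed. I'll lift off, look and re-tighten more gently.

```bash
python3 -m creep '{"slide":[[0,0,0.05],[0,0,0.1],[0,0,0.17],[0,0,0.17]],"twist":[[0,0,0],[0,0,0],[0,0,0],[0,0,0]],"fingers":[-1,-1,-1,-1]}'
python3 - <<'E'
from h import *
import pickle
w=cam("wrist"); pickle.dump(w,open("w21.pkl","wb")); crop(w,190,10,360,200,4,"pics/w21c.png"); print(st())
E
```

```text
clock: 22.75
position: [0.5271, 0.1475, 0.0791]
ee_rot: [0.0, 1.0, 0.023, 0.005]
contact_force: [15.7, -1.8, -24.5]
width: 0.0112
(array([0.52713933, 0.14748472, 0.07927299]), np.float64(2.6950084398393557), array([ 15.83741011,  -1.65402743, -24.95438532]), array([-0.32988967, -1.42916856,  0.11022618]), 0.011042725284495828)
```

View pics/w21c.png

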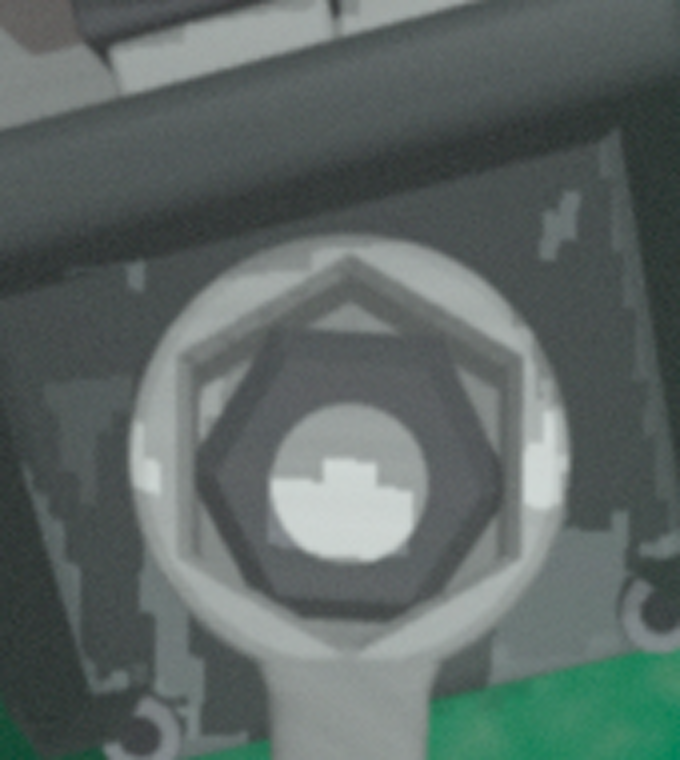

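```bash
python3 - <<'E'
from h import *
s=cam("scene"); t=cam("top"); crop(s,230,150,390,290,5,"pics/s22.png"); cv2.imwrite("pics/s22f.png",s["img"])
w=cam("wrist"); cv2.imwrite("pics/w22.png",w["img"])
W=cloud(w)
for x,y in ((140,400),(560,450),(300,250),(350,248),(350,690),(350,740)): print((x,y),W[10+y//4,190+x//4].round(4))
for v in range(185,400,20): print(v,W[v,276].round(4))
E
```

```text
(140, 400) [0.6018 0.1725 0.0623]
(560, 450) [0.599  0.127  0.0634]
(300, 250) [0.6181 0.156  0.0593]
(350, 248) [0.6182 0.1509 0.0604]
(350, 690) [0.5739 0.1488 0.0742]
(350, 740) [0.57   0.1486 0.0807]
185 [0.573  0.1492 0.0758]
205 [0.5664 0.1489 0.0832]
225 [0.5601 0.1486 0.0897]
245 [0.5531 0.1482 0.0933]
265 [0.5452 0.1479 0.0948]
285 [0.5372 0.1475 0.0963]
305 [0.5297 0.1471 0.0989]
325 [0.522  0.1468 0.101 ]
345 [0.5138 0.1464 0.1027]
365 [0.5055 0.146  0.1044]
385 [0.4979 0.1456 0.1069]
```

View pics/s22.png

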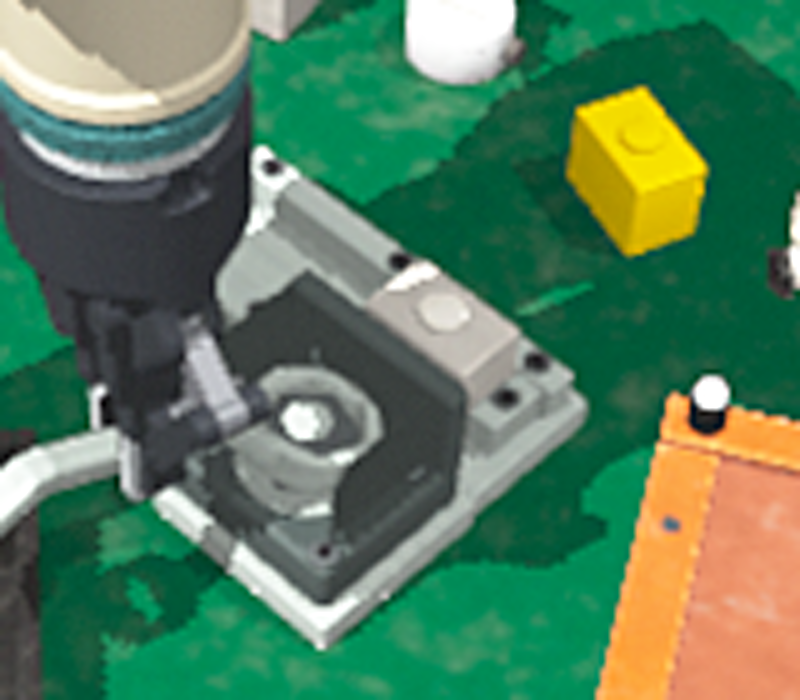

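View pics/w22.png

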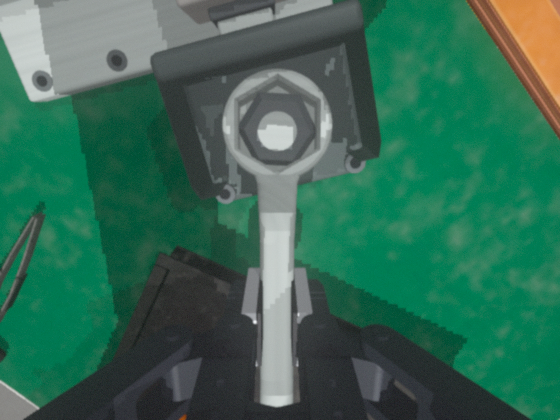

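The ring is tilted about 15°, hooked on the nut's far side, and pulling the hand forward by 16 N. I'll follow it forward and lift a bit more.

```bash
python3 -m creep '{"slide":[[0.05,0,0],[0.06,0,0.02],[0.07,0,0.04],[0.07,0,0.04]],"twist":[[0,0,0],[0,0,0],[0,0,0],[0,0,0]],"fingers":[-1,-1,-1,-1]}'
python3 - <<'E'
from h import *
import pickle
w=cam("wrist"); pickle.dump(w,open("w23.pkl","wb")); crop(w,190,10,360,200,4,"pics/w23c.png"); print(st())
W=cloud(w)
for v in range(60,400,20): print(v,W[v,276].round(4))
E
```

```text
clock: 23.35
position: [0.5309, 0.1475, 0.0839]
ee_rot: [0.0, 1.0, 0.023, -0.001]
contact_force: [5.4, -1.4, -26.1]
width: 0.0111
(array([0.5309013 , 0.14753176, 0.08393882]), np.float64(2.5961809719006386), array([  6.52382396,  -0.72715267, -27.38560961]), array([-0.07970999, -0.27658119, -0.22314213]), 0.011266585482362972)
60 [nan nan nan]
80 [0.6186 0.1511 0.0573]
100 [0.6101 0.1507 0.0512]
120 [0.6019 0.1503 0.0637]
140 [0.5933 0.1499 0.0639]
160 [0.5839 0.1495 0.0617]
180 [0.5771 0.1492 0.0729]
200 [0.571  0.1489 0.0832]
220 [0.5656 0.1486 0.0925]
240 [0.5583 0.1483 0.0956]
260 [0.5503 0.1479 0.0972]
280 [0.543  0.1476 0.1   ]
300 [0.5349 0.1472 0.1017]
320 [0.5276 0.1469 0.1047]
340 [0.5196 0.1465 0.1067]
360 [0.5118 0.1462 0.109 ]
380 [0.5042 0.1458 0.1115]
```

View pics/w23c.png

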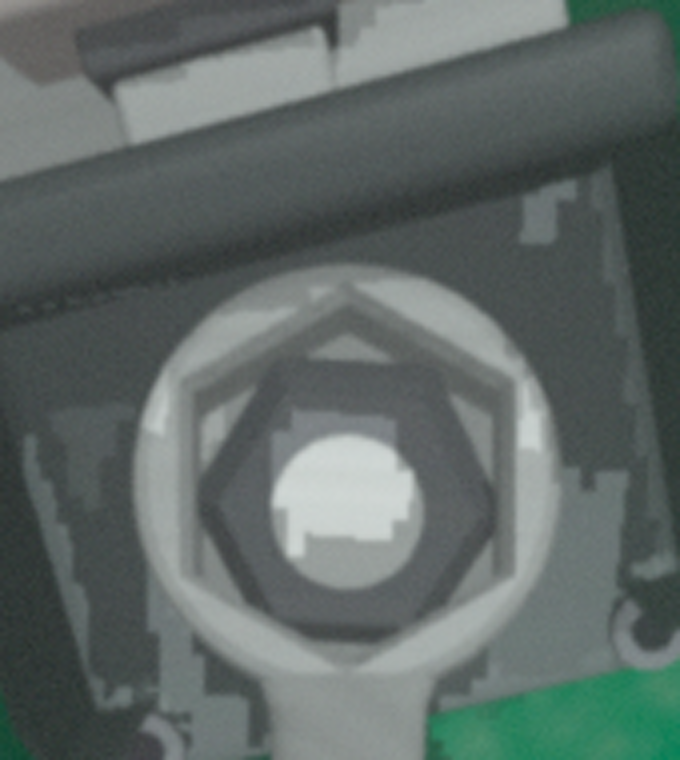

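```bash
python3 -m creep '{"slide":[[0.015,0,0.05],[0.03,0,0.1],[0.045,0,0.14],[0.045,0,0.14]],"twist":[[0,0.012,0],[0,0.025,0],[0,0.035,0],[0,0.035,0]],"fingers":[-1,-1,-1,-1]}'
python3 - <<'E'
from h import *
import pickle
w=cam("wrist"); pickle.dump(w,open("w24.pkl","wb")); crop(w,190,10,360,200,4,"pics/w24c.png"); print(st())
W=cloud(w)
for v in range(60,400,20): print(v,W[v,276].round(4))
s=cam("scene");crop(s,230,150,390,290,5,"pics/s24.png")
E
```

```text
clock: 23.8
position: [0.5417, 0.1476, 0.1078]
ee_rot: [-0.003, 0.994, 0.023, -0.107]
contact_force: [4.0, -1.2, -10.0]
width: 0.0107
(array([0.54144704, 0.1476264 , 0.1076098 ]), np.float64(2.637312628665555), array([  5.84674924,  -1.56389771, -10.41521757]), array([-0.26515692, -1.33056472, -0.01585465]), 0.011091557179491526)
60 [0.6324 0.1515 0.0813]
80 [0.6248 0.1512 0.08  ]
100 [0.6097 0.1508 0.0497]
120 [0.6034 0.1504 0.0619]
140 [0.594  0.15   0.0629]
160 [0.5834 0.1495 0.0622]
180 [0.5842 0.1493 0.0869]
200 [0.5808 0.149  0.099 ]
220 [0.5763 0.1487 0.1074]
240 [0.5697 0.1484 0.112 ]
260 [0.5635 0.148  0.1169]
280 [0.5569 0.1477 0.1213]
300 [0.5489 0.1473 0.1241]
320 [0.5423 0.147  0.1285]
340 [0.5352 0.1466 0.1324]
360 [0.5277 0.1462 0.1361]
380 [0.5206 0.1459 0.1401]
```

View pics/w24c.png

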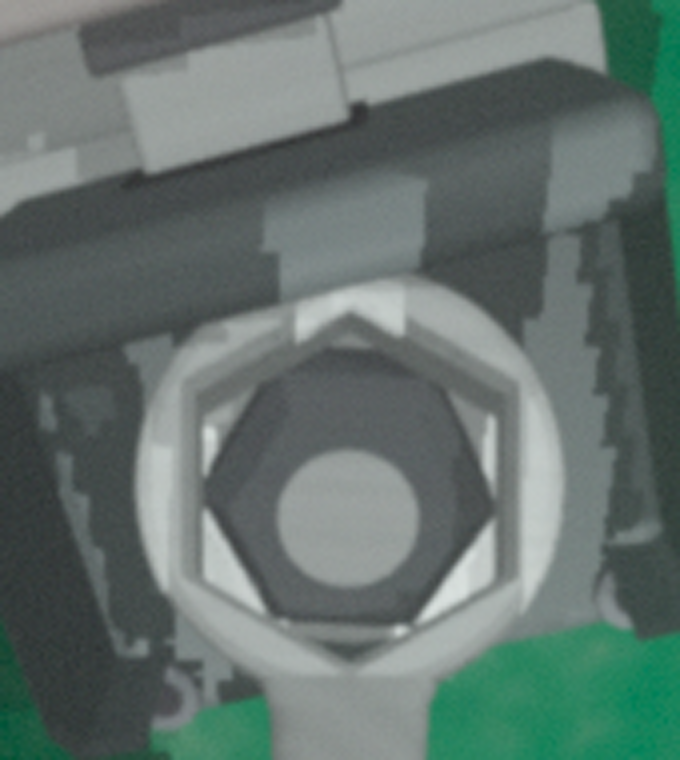

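View pics/s24.png

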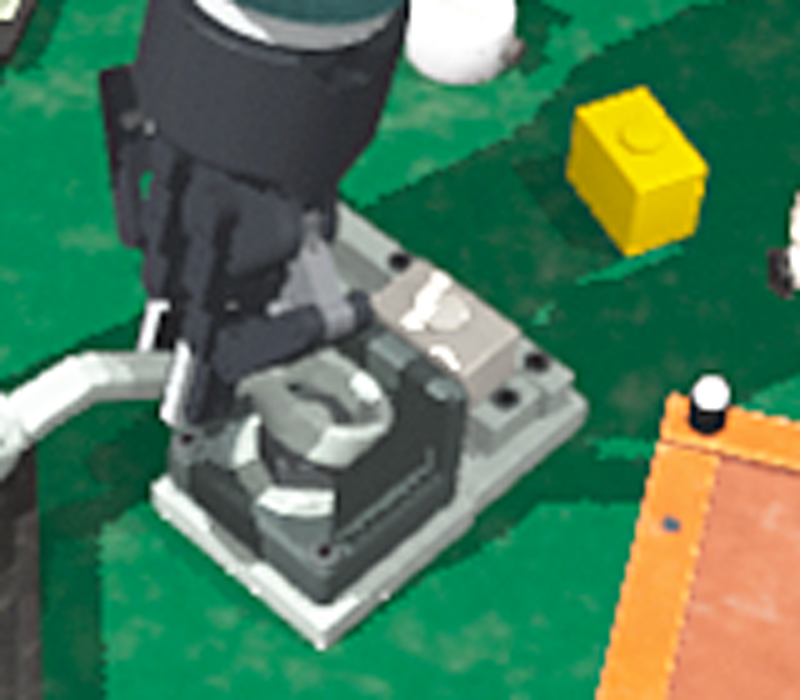

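It's nearly free: the scene view shows the ring tilted above the nut at (315,400). I'll lift straight up.

```bash
python3 -m creep '{"slide":[[0,0,0.08],[0,0,0.18],[-0.02,0,0.3],[-0.05,0,0.4],[-0.05,0,0.4]],"twist":[[0,0,0],[0,0,0],[0,0,0],[0,0,0],[0,0,0]],"fingers":[-1,-1,-1,-1,-1]}'
python3 - <<'E'
from h import *
import pickle
w=cam("wrist"); pickle.dump(w,open("w25.pkl","wb")); cv2.imwrite("pics/w25.png",w["img"]); print(st())
W=cloud(w)
for v in range(60,400,20): print(v,W[v,276].round(4))
s=cam("scene");crop(s,230,130,390,290,4,"pics/s25.png")
E
```

```text
clock: 24.4
position: [0.5304, 0.1482, 0.1713]
ee_rot: [-0.003, 0.994, 0.024, -0.107]
contact_force: [0.1, 0.1, -3.1]
width: 0.011
(array([0.53026575, 0.1479303 , 0.16980517]), np.float64(2.7029839634833324), array([ 0.3798063 ,  1.11822385, -3.20589023]), array([ 0.00809743, -0.22069362, -0.0682562 ]), 0.010676339759249644)
60 [0.609  0.1527 0.0577]
80 [0.6108 0.1519 0.1291]
100 [0.5864 0.1516 0.063 ]
120 [0.5674 0.1509 0.0411]
140 [0.5389 0.1501 0.0019]
160 [0.5206 0.1493 0.0012]
180 [0.5728 0.1499 0.1504]
200 [0.5699 0.1496 0.1633]
220 [nan nan nan]
240 [0.5596 0.149  0.1773]
260 [0.5519 0.1486 0.1802]
280 [0.5448 0.1482 0.184 ]
300 [0.538  0.1478 0.1881]
320 [0.5313 0.1475 0.1924]
340 [0.5229 0.1471 0.1952]
360 [0.5165 0.1467 0.1997]
380 [0.5104 0.1464 0.2044]
```

View pics/w25.png

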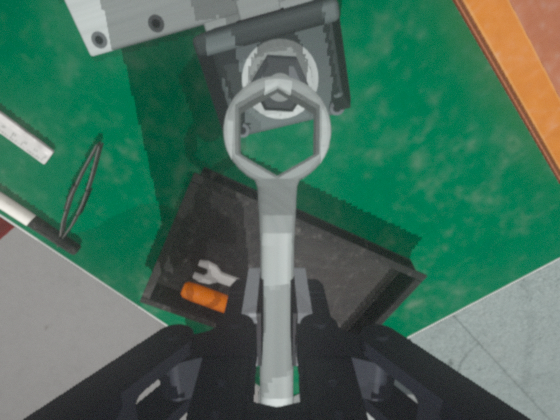

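View pics/s25.png

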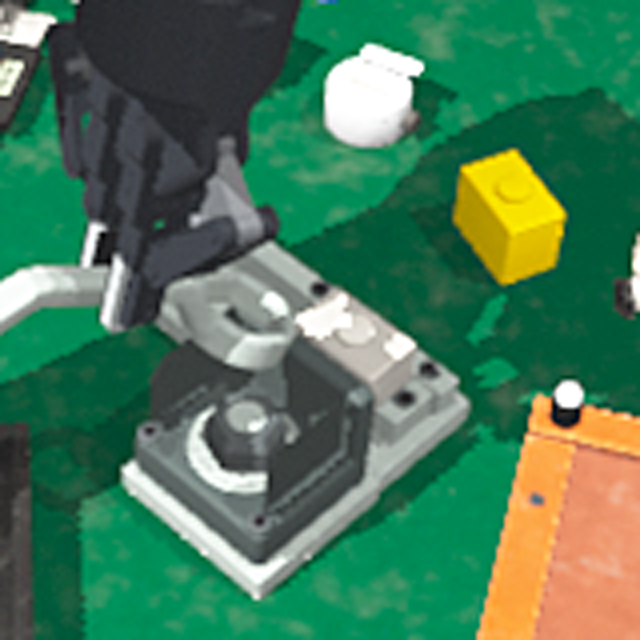

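The spanner is free. It's pitched about 29° ring-down, and the tool about 12°, so it slipped roughly 17° in the grip. I'll level the spanner by pitching the tool back and hover over the nut.

```bash
python3 -m creep '{"slide":[[-0.01,0,-0.05],[-0.02,0,-0.1],[-0.03,0,-0.2],[-0.037,0,-0.33],[-0.037,0,-0.33],[-0.037,0,-0.33]],"twist":[[0.001,-0.02,0],[0.002,-0.04,0],[0.003,-0.06,0],[0.004,-0.082,0],[0.004,-0.082,0],[0.004,-0.082,0]],"fingers":[-1,-1,-1,-1,-1,-1]}'
python3 - <<'E'
from h import *
import pickle
w=cam("wrist"); pickle.dump(w,open("w26.pkl","wb")); cv2.imwrite("pics/w26.png",w["img"]); print(st(),telemetry.get_state()["ee_rot"],telemetry.get_state()["qpos"])
W=cloud(w)
for v in range(60,400,20): print(v,W[v,276].round(4))
s=cam("scene");crop(s,230,130,390,290,4,"pics/s26.png")
E
```

```text
clock: 25.1
position: [0.5218, 0.1473, 0.1168]
ee_rot: [-0.009, 0.989, 0.025, 0.144]
contact_force: [0.6, -0.6, -2.1]
width: 0.0107
(array([0.52522359, 0.14764201, 0.11855817]), np.float64(2.837396683513789), array([ 1.32700329,  0.25773475, -1.91778703]), array([-0.01129191,  0.20369972,  0.00920456]), 0.010910167376600879) [-0.00889166  0.98880547  0.02448877  0.1469183 ] [ 0.1613956   0.19575003  1.9737318  -0.03534966  0.67777667  1.70692171]
60 [0.6504 0.1542 0.044 ]
80 [0.613  0.1515 0.1189]
100 [0.6235 0.1528 0.0497]
120 [0.6087 0.1519 0.0603]
140 [0.5966 0.1513 0.0621]
160 [0.5848 0.1507 0.0615]
180 [0.5696 0.1492 0.1194]
200 [0.5608 0.1487 0.1282]
220 [0.5528 0.1482 0.1337]
240 [0.545  0.1478 0.1358]
260 [0.537  0.1474 0.1352]
280 [0.5292 0.147  0.1363]
300 [0.5211 0.1466 0.1359]
320 [0.5126 0.1461 0.1344]
340 [0.5041 0.1457 0.1334]
360 [0.4969 0.1453 0.1356]
380 [0.4886 0.1449 0.1353]
```

View pics/w26.png

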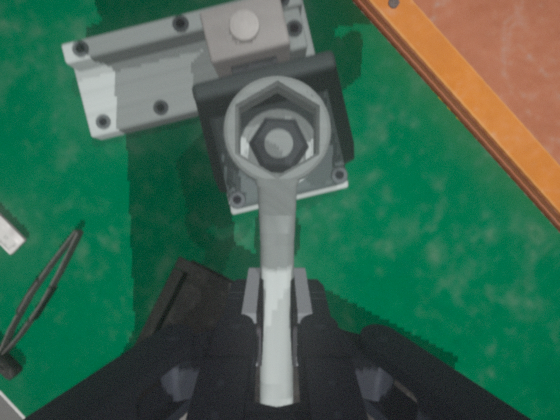

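```bash
python3 - <<'E'
from h import *
import pickle
w=pickle.load(open("w26.pkl","rb")); crop(w,195,50,355,220,4.5,"pics/w26c.png"); print(w["T"].round(3))
E
```

```text
[[ 0.052 -0.998 -0.035  0.56 ]
 [-0.999 -0.052  0.008  0.147]
 [-0.009  0.034 -0.999  0.278]
 [ 0.     0.     0.     1.   ]]
```

View pics/w26c.png

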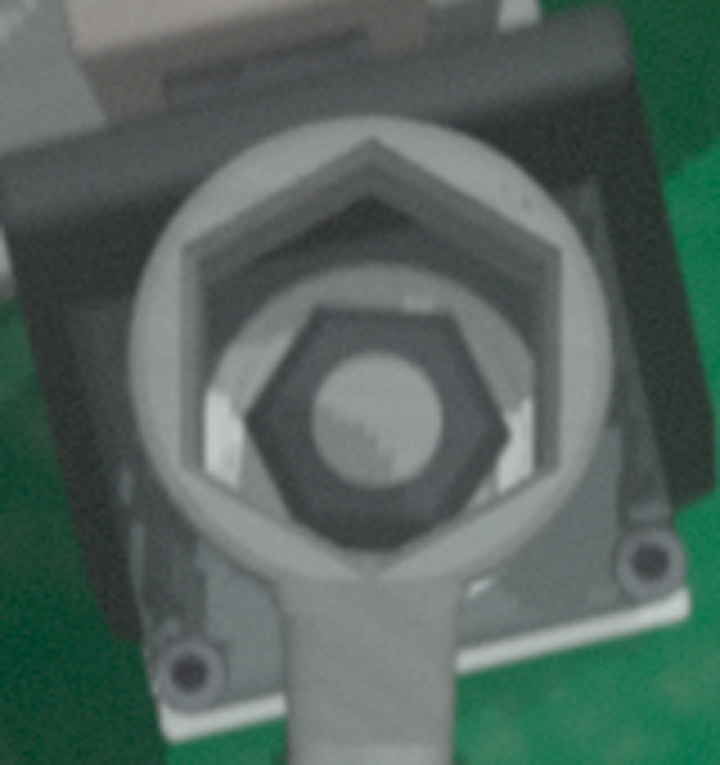

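```bash
python3 - <<'E'
from h import *
import pickle
w=pickle.load(open("w26.pkl","rb"))
c=lambda x,y,z:ray(w,195+(x+.5)/4.5-.5,50+(y+.5)/4.5-.5,z)[:2]
H=[c(*p,.119) for p in[(372,140),(560,250),(557,468),(372,577),(183,470),(183,245)]]; r=np.mean(H,0)
n=c(377,420,.061); print(r,n,np.linalg.norm(H[0]-H[3]))
a,b=c(250,422,.056),c(508,432,.056); print("corner line yaw",np.degrees(np.arctan2(*(a-b)[::-1]))-90+30, np.linalg.norm(a-b))
a,b=c(315,303,.056),c(452,318,.056); print("flat",np.degrees(np.arctan2(*(a-b)[::-1]))-90+30)
p=st()[0][:2]; off=p-r; print("tcp-ring",off)
R=lambda d:np.array([[np.cos(d),-np.sin(d)],[np.sin(d),np.cos(d)]])
for dd in (24,25,26): print(dd,(n+R(np.radians(dd))@off-p)/.15)
E
```

```text
[0.59168198 0.14992013] [0.59506546 0.14976012] 0.04216001838129828
corner line yaw 30.670093142147223 0.0350887797520838
flat 26.64273921850365
tcp-ring [-0.0646071  -0.00211459]
24 [ 0.06552762 -0.17503516]
25 [ 0.06886888 -0.18177357]
26 [ 0.07232722 -0.18845263]
```

```bash
python3 -m creep '{"slide":[[0.02,-0.045,0],[0.035,-0.09,0],[0.05,-0.135,-0.05],[0.069,-0.182,-0.15],[0.069,-0.182,-0.22],[0.069,-0.182,-0.22],[0.069,-0.182,-0.22]],"twist":[[0,0,0.018],[0,0,0.036],[0,0,0.054],[0,0,0.0694],[0,0,0.0694],[0,0,0.0694],[0,0,0.0694]],"fingers":[-1,-1,-1,-1,-1,-1,-1]}'
python3 - <<'E'
from h import *
import pickle
w=cam("wrist"); pickle.dump(w,open("w27.pkl","wb")); crop(w,195,50,355,220,4.5,"pics/w27c.png"); print(st())
W=cloud(w)
for v in range(60,400,20): print(v,W[v,276].round(4))
E
```

```text
clock: 25.9
position: [0.5391, 0.1199, 0.0875]
ee_rot: [-0.04, 0.96, 0.236, 0.145]
contact_force: [-0.8, -2.4, 5.3]
width: 0.0114
(array([0.53906853, 0.12002574, 0.0875752 ]), np.float64(27.676839144884664), array([ 0.85830731, -2.52606181,  3.60876793]), array([-0.2687582 , -0.66584498, -0.40866971]), 0.011091526103128796)
60 [0.644  0.1747 0.0436]
80 [0.6195 0.1614 0.0922]
100 [0.6204 0.1621 0.0586]
120 [0.6147 0.1593 0.041 ]
140 [0.6014 0.1521 0.0616]
160 [0.5922 0.1473 0.0627]
180 [0.5811 0.1412 0.0957]
200 [0.5736 0.1371 0.1033]
220 [0.5666 0.1334 0.1089]
240 [0.5596 0.1298 0.1076]
260 [0.5528 0.1262 0.1084]
280 [0.5453 0.1223 0.1058]
300 [0.5382 0.1185 0.1057]
320 [0.5308 0.1146 0.1048]
340 [0.5234 0.1108 0.1043]
360 [0.5159 0.1068 0.1034]
380 [0.508  0.1027 0.1021]
```

View pics/w27c.png

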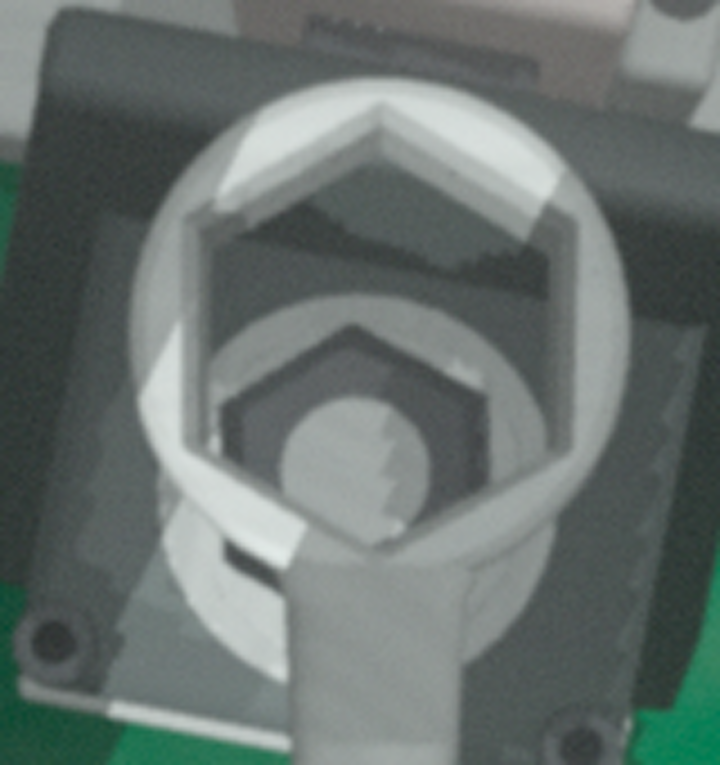

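```bash
python3 - <<'E'
from h import *
import pickle
w=pickle.load(open("w27.pkl","rb"))
c=lambda x,y,z:ray(w,195+(x+.5)/4.5-.5,50+(y+.5)/4.5-.5,z)[:2]
r=np.mean([c(*p,.094) for p in[(380,105),(578,215),(575,450),(378,552),(183,450),(183,220)]],0)
n=c(356,470,.061); print(r,n,n-r,(n-r)/.15)
print("ring yaw",np.degrees(np.arctan2(*(c(380,105,.094)-c(378,552,.094))[::-1])))
a,b=c(221,403,.056),c(222,500,.056);print(np.degrees(np.arctan2(*(a-b)[::-1])))
a,b=c(352,323,.056),c(489,398,.056);print(np.degrees(np.arctan2(*(a-b)[::-1]))-120)
a,b=c(352,323,.056),c(221,403,.056);print(np.degrees(np.arctan2(*(a-b)[::-1]))+60)
E
```

```text
[0.60318376 0.15137589] [0.59451461 0.14986209] [-0.00866916 -0.0015138 ] [-0.05779437 -0.01009198]
ring yaw 27.482033268897005
28.205905547196064
-30.90086678417879
28.93278633657067
```

```bash
python3 -m creep '{"slide":[[0,0,0.03],[-0.058,-0.01,0.03],[-0.058,-0.01,-0.05],[-0.058,-0.01,-0.11],[-0.058,-0.01,-0.11],[-0.058,-0.01,-0.11]],"twist":[[0,0,0],[0,0,0.003],[0,0,0.003],[0,0,0.003],[0,0,0.003],[0,0,0.003]],"fingers":[-1,-1,-1,-1,-1,-1]}'
python3 - <<'E'
from h import *
import pickle
w=cam("wrist"); pickle.dump(w,open("w28.pkl","wb")); crop(w,195,50,355,220,4.5,"pics/w28c.png"); print(st())
W=cloud(w)
for v in range(60,400,20): print(v,W[v,276].round(4))
E
```

```text
clock: 26.55
position: [0.5263, 0.1192, 0.069]
ee_rot: [-0.042, 0.958, 0.247, 0.141]
contact_force: [-2.4, 0.4, 2.2]
width: 0.0105
(array([0.52631987, 0.11916476, 0.06906014]), np.float64(28.908918469218285), array([-3.28733656,  0.03250269,  1.7276437 ]), array([0.08353773, 0.04998598, 0.17726106]), 0.010932192174056153)
60 [0.6184 0.1697 0.0575]
80 [0.6069 0.1632 0.069 ]
100 [0.6009 0.16   0.0618]
120 [0.5925 0.1553 0.0635]
140 [0.5847 0.151  0.0622]
160 [0.578  0.1474 0.0483]
180 [0.5678 0.1414 0.0774]
200 [0.5604 0.1372 0.0854]
220 [0.5535 0.1333 0.0891]
240 [0.5467 0.1295 0.09  ]
260 [0.5398 0.1257 0.0894]
280 [0.5328 0.1218 0.0888]
300 [0.5255 0.1178 0.0876]
320 [0.5183 0.1138 0.087 ]
340 [0.5111 0.1098 0.0865]
360 [0.5037 0.1057 0.086 ]
380 [nan nan nan]
```

View pics/w28c.png

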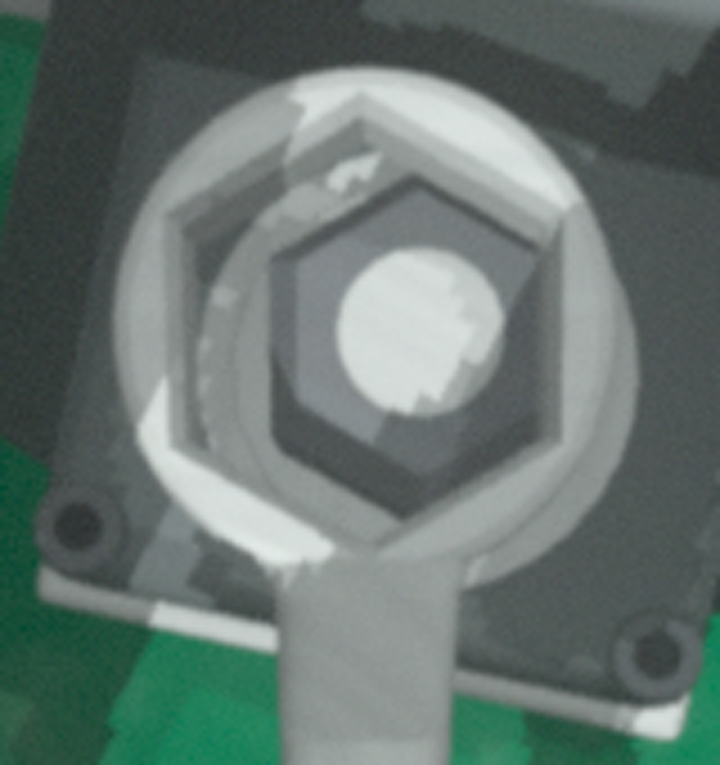

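```bash
python3 - <<'E'
from h import *
import pickle
w=pickle.load(open("w28.pkl","rb"))
c=lambda x,y,z:ray(w,195+(x+.5)/4.5-.5,50+(y+.5)/4.5-.5,z)[:2]
P=[(362,92),(565,210),(560,440),(370,550),(172,440),(170,215)]
r=np.mean([c(*p,.077) for p in P],0)
n=c(420,331,.061); print(r,n,n-r,(n-r)/.15)
E
python3 -m creep '{"slide":[[0,0,0.04],[0,0,0.06],[0,0,0.06]],"twist":[[0,0,0],[0,0,0],[0,0,0]],"fingers":[-1,-1,-1]}'
python3 - <<'E'
from h import *
import pickle
w=cam("wrist"); pickle.dump(w,open("w29.pkl","wb")); crop(w,195,50,355,220,4.5,"pics/w29c.png"); print(st())
W=cloud(w)
for v in range(60,400,20): print(v,W[v,276].round(4))
E
```

```text
[0.58924829 0.15327709] [0.59442425 0.15000345] [ 0.00517596 -0.00327364] [ 0.03450641 -0.02182426]
clock: 26.9
position: [0.5268, 0.1187, 0.0783]
ee_rot: [-0.042, 0.958, 0.247, 0.142]
contact_force: [-0.2, 1.2, -2.7]
width: 0.011
(array([0.52660816, 0.11866108, 0.07805379]), np.float64(28.897485312145953), array([-0.06043894, -0.20801759, -2.33822917]), array([-0.16302267,  0.22551855, -0.02712106]), 0.010939532198740208)
60 [0.6183 0.1688 0.0689]
80 [0.607  0.1623 0.0799]
100 [0.6048 0.1614 0.0575]
120 [0.595  0.1559 0.0635]
140 [0.5865 0.1512 0.0634]
160 [0.5786 0.1468 0.0581]
180 [0.5683 0.1408 0.0874]
200 [0.561  0.1367 0.0929]
220 [0.5541 0.1328 0.0986]
240 [0.5472 0.129  0.0985]
260 [0.5403 0.1251 0.0984]
280 [0.5333 0.1213 0.0981]
300 [0.5258 0.1171 0.0959]
320 [0.5193 0.1135 0.0977]
340 [0.5117 0.1093 0.0959]
360 [0.5042 0.1051 0.0951]
380 [0.4968 0.1011 0.0947]
```

View pics/w29c.png

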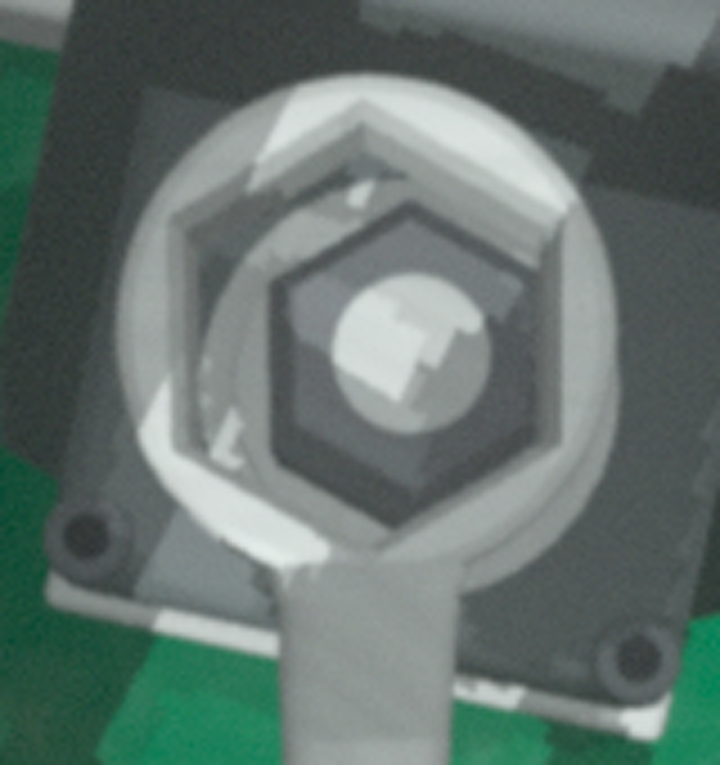

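```bash
python3 - <<'E'
from h import *
import pickle
w=pickle.load(open("w29.pkl","rb")); W=cloud(w)
c=lambda x,y,z:ray(w,195+(x+.5)/4.5-.5,50+(y+.5)/4.5-.5,z)[:2]
for x,y in ((140,330),(595,330),(370,85),(240,150),(510,150),(220,510),(480,540)): print((x,y),W[50+int(y/4.5),195+int(x/4.5)].round(4))
P=[(362,100),(565,210),(560,440),(375,550),(178,450),(172,218)]
H=np.array([c(*p,.083) for p in P]); r=H.mean(0)
n=c(411,353,.061); print(r,n,n-r,(n-r)/.15, [np.linalg.norm(H[i]-H[i+3]) for i in range(3)])
print("ring yaw",[np.degrees(np.arctan2(*(H[i]-H[i+3])[::-1])) for i in range(3)])
a,b=c(407,205,.056),c(400,525,.056);print(np.degrees(np.arctan2(*(a-b)[::-1])))
a,b=c(270,285,.056),c(275,462,.056);print(np.degrees(np.arctan2(*(a-b)[::-1])))
E
```

```text
(140, 330) [0.5793 0.1713 0.0853]
(595, 330) [0.6    0.1337 0.0855]
(370, 85) [0.6099 0.1634 0.0856]
(240, 150) [0.5981 0.1708 0.0872]
(510, 150) [0.6101 0.1487 0.0876]
(220, 510) [0.568  0.1569 0.0844]
(480, 540) [0.5775 0.1336 0.0838]
[0.5902913  0.15278816] [0.59438101 0.14996912] [ 0.0040897  -0.00281904] [ 0.02726469 -0.01879361] [np.float64(0.04290075909932736), np.float64(0.04356670223139837), np.float64(0.042852441834718834)]
ring yaw [np.float64(30.677556620288986), np.float64(-29.434431096761543), np.float64(-90.68860018699364)]
27.785668536122298
30.54583184575495
```

```bash
python3 -m creep '{"slide":[[0.028,-0.019,0],[0.028,-0.019,0],[0.028,-0.019,0]],"twist":[[-0.0047,0.0085,-0.002],[-0.0047,0.0085,-0.002],[-0.0047,0.0085,-0.002]],"fingers":[-1,-1,-1]}'
python3 - <<'E'
from h import *
import pickle
w=cam("wrist"); pickle.dump(w,open("w30.pkl","wb")); crop(w,195,50,355,220,4.5,"pics/w30c.png"); print(st())
W=cloud(w)
for x,y in ((140,330),(595,330),(370,85),(240,150),(510,150),(220,510),(480,540)): print((x,y),W[50+int(y/4.5),195+int(x/4.5)].round(4))
for v in range(220,400,20): print(v,W[v,276].round(4))
E
```

```text
clock: 27.25
position: [0.5308, 0.1161, 0.0777]
ee_rot: [-0.034, 0.963, 0.242, 0.113]
contact_force: [-0.4, -0.6, -3.5]
width: 0.0111
(array([0.53003665, 0.11599343, 0.07745283]), np.float64(28.181944827405157), array([-0.45132262, -0.44628976, -3.89189478]), array([-0.07812351,  0.24025282,  0.02027323]), 0.010817154673985698)
(140, 330) [0.5841 0.1681 0.0808]
(595, 330) [0.6044 0.1303 0.0806]
(370, 85) [0.6143 0.1597 0.0807]
(240, 150) [0.6029 0.1673 0.0818]
(510, 150) [0.615  0.1453 0.0807]
(220, 510) [0.5726 0.1538 0.0815]
(480, 540) [0.5818 0.1305 0.0804]
220 [0.5593 0.1304 0.0967]
240 [0.5525 0.1267 0.0974]
260 [0.5452 0.1228 0.0959]
280 [0.5384 0.1191 0.0972]
300 [0.5313 0.1153 0.0973]
320 [0.5241 0.1114 0.0972]
340 [0.5169 0.1076 0.0974]
360 [0.5088 0.1032 0.0958]
380 [0.5011 0.0991 0.0954]
```

View pics/w30c.png

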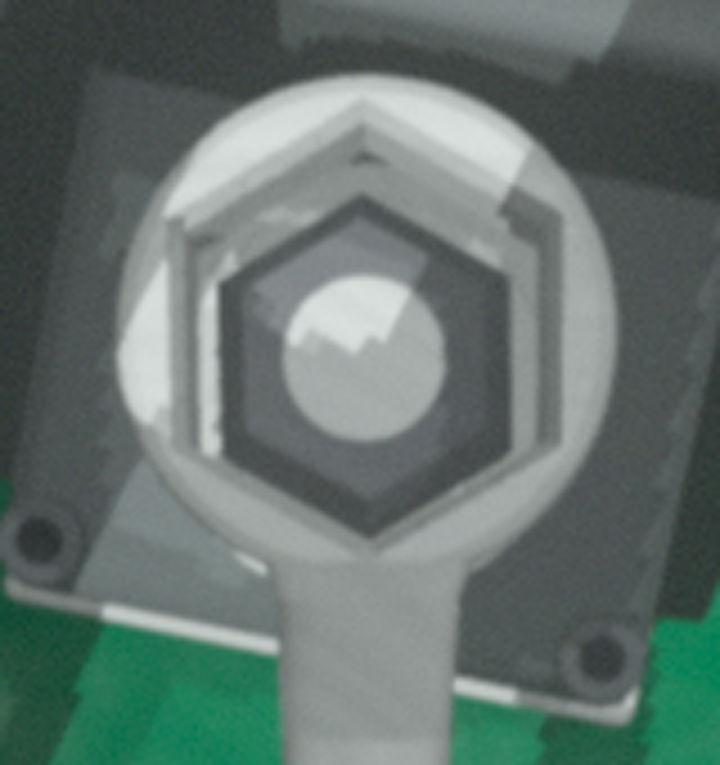

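```bash
python3 - <<'E'
from h import *
import pickle
w=pickle.load(open("w30.pkl","rb"))
c=lambda x,y,z:ray(w,195+(x+.5)/4.5-.5,50+(y+.5)/4.5-.5,z)[:2]
P=[(363,100),(560,213),(558,443),(372,550),(172,443),(168,218)]
H=np.array([c(*p,.081) for p in P]); r=H.mean(0)
n=c(364,358,.061); print(r,n,n-r,(n-r)/.15, [np.linalg.norm(H[i]-H[i+3]) for i in range(3)])
print("ring yaw",[np.degrees(np.arctan2(*(H[i]-H[i+3])[::-1])) for i in range(3)])
a,b=c(362,193,.056),c(371,540,.056);print(np.degrees(np.arctan2(*(a-b)[::-1])))
a,b=c(219,285,.056),c(222,455,.056);print(np.degrees(np.arctan2(*(a-b)[::-1])))
a,b=c(510,277,.056),c(512,452,.056);print(np.degrees(np.arctan2(*(a-b)[::-1])))
E
```

```text
[0.5941708  0.14945599] [0.59413861 0.14986083] [-3.21847413e-05  4.04836490e-04] [-0.00021456  0.00269891] [np.float64(0.04159198405294858), np.float64(0.04223432340742748), np.float64(0.04222104359637942)]
ring yaw [np.float64(29.464266358894076), np.float64(-31.56451166988051), np.float64(-91.30143867428205)]
29.804049730742257
28.86525159950093
29.41063576505737
```

Ring and nut now agree within 0.5 mm and 1°, so I'll descend.

```bash
python3 -m creep '{"slide":[[0,0.003,-0.03],[0,0.003,-0.06],[0,0.003,-0.09],[0,0.003,-0.1],[0,0.003,-0.1]],"twist":[[0,0,0],[0,0,0],[0,0,0],[0,0,0],[0,0,0]],"fingers":[-1,-1,-1,-1,-1]}'
python3 -m creep '{"slide":[[0,0,-0.025],[0,0,-0.045],[0,0,-0.045]],"twist":[[0,0,0],[0,0,0],[0,0,0]],"fingers":[-1,-1,-1]}'
python3 - <<'E'
from h import *
import pickle
w=cam("wrist"); pickle.dump(w,open("w31.pkl","wb")); crop(w,195,50,355,220,4.5,"pics/w31c.png"); print(st())
W=cloud(w)
for x,y in ((140,330),(595,330),(370,85),(240,150),(510,150),(220,510),(480,540)): print((x,y),W[50+int(y/4.5),195+int(x/4.5)].round(4))
E
```

```text
clock: 27.8
position: [0.5303, 0.1162, 0.0624]
ee_rot: [-0.034, 0.963, 0.242, 0.112]
contact_force: [0.2, 0.5, -3.1]
width: 0.011
clock: 28.1
position: [0.5305, 0.1161, 0.0564]
ee_rot: [-0.033, 0.963, 0.242, 0.113]
contact_force: [-2.4, -0.4, 2.7]
width: 0.011
(array([0.53049221, 0.11607302, 0.05641343]), np.float64(28.174446621793674), array([-3.69013431, -3.32400136,  2.06703126]), array([-0.2856773 ,  0.24548808, -0.03948611]), 0.010753291126821012)
(140, 330) [0.5838 0.1678 0.0605]
(595, 330) [0.6038 0.1303 0.0609]
(370, 85) [0.6137 0.1594 0.0608]
(240, 150) [0.6025 0.1671 0.0613]
(510, 150) [0.6145 0.1452 0.0604]
(220, 510) [0.5724 0.1537 0.0604]
(480, 540) [0.5816 0.1305 0.0588]
```

View pics/w31c.png

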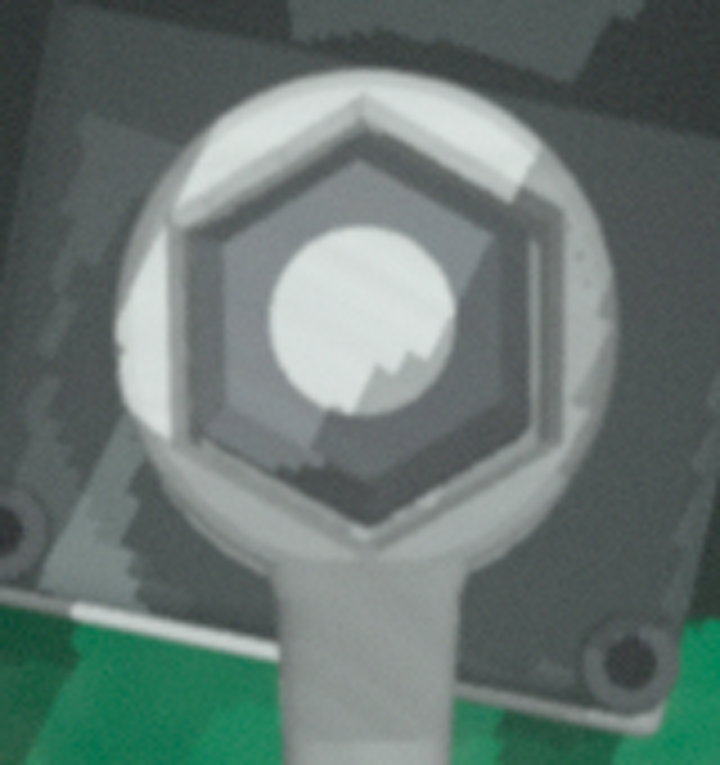

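```bash
sed -i 's/R=.0749/R=float(sys.argv[4]) if len(sys.argv)>4 else .0749/' arc.py; python3 arc.py 27.8 -36 7 0.072; echo; python3 arc.py -8.2 -3 1 0.072
```

```text
[-0.018,0.039,0] tw -0.0143  yaw 22.7
[-0.033,0.079,0] tw -0.0286  yaw 17.5
[-0.044,0.121,0] tw -0.0429  yaw 12.4
[-0.052,0.163,0] tw -0.0571  yaw 7.2
[-0.055,0.206,0] tw -0.0714  yaw 2.1
[-0.055,0.249,0] tw -0.0857  yaw -3.1
[-0.050,0.292,0] tw -0.1000  yaw -8.2

[0.004,0.025,0] tw -0.0083  yaw -11.2
```

```bash
python3 -m creep '{"slide":[[-0.018,0.039,0],[-0.033,0.079,0],[-0.044,0.121,0],[-0.052,0.163,0],[-0.055,0.206,0],[-0.055,0.249,0],[-0.05,0.292,0],[-0.05,0.292,0]],"twist":[[0,0,-0.0143],[0,0,-0.0286],[0,0,-0.0429],[0,0,-0.0571],[0,0,-0.0714],[0,0,-0.0857],[0,0,-0.1],[0,0,-0.1]],"fingers":[-1,-1,-1,-1,-1,-1,-1,-1]}'
python3 - <<'E'
from h import *
import pickle
w=cam("wrist"); pickle.dump(w,open("w32.pkl","wb")); crop(w,195,50,355,220,4.5,"pics/w32c.png"); print(st())
E
```

```text
clock: 28.95
position: [0.5227, 0.1602, 0.056]
ee_rot: [0.004, 0.991, -0.067, 0.117]
contact_force: [-1.0, -5.1, 1.0]
width: 0.0111
(array([0.52271853, 0.16008491, 0.05596817]), np.float64(-7.683276180813904), array([-1.97671867, -2.86621332,  0.83346867]), array([-0.47760389,  0.19166332, -0.2184338 ]), 0.01112412136531957)
```

View pics/w32c.png

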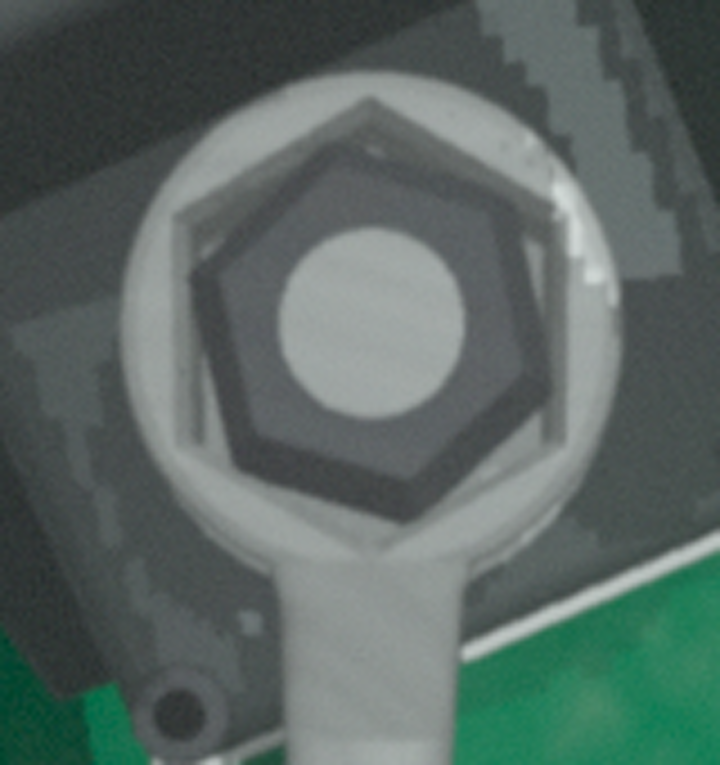

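```bash
python3 -m creep '{"slide":[[0.004,0.025,0],[0.004,0.025,0]],"twist":[[0,0,-0.0083],[0,0,-0.0083]],"fingers":[-1,-1]}'
python3 - <<'E'
from h import *
import pickle
w=cam("wrist"); pickle.dump(w,open("w33.pkl","wb")); crop(w,195,50,355,220,4.5,"pics/w33c.png"); print(st())
E
```

```text
clock: 29.2
position: [0.5232, 0.1634, 0.056]
ee_rot: [0.007, 0.989, -0.093, 0.117]
contact_force: [-1.8, -5.1, 1.4]
width: 0.0111
(array([0.52325047, 0.16331867, 0.05596825]), np.float64(-10.673482256196898), array([-2.53223069, -4.38023954,  1.42639059]), array([-0.63214806,  0.24667317, -0.10144042]), 0.010728406616134601)
```

View pics/w33c.png

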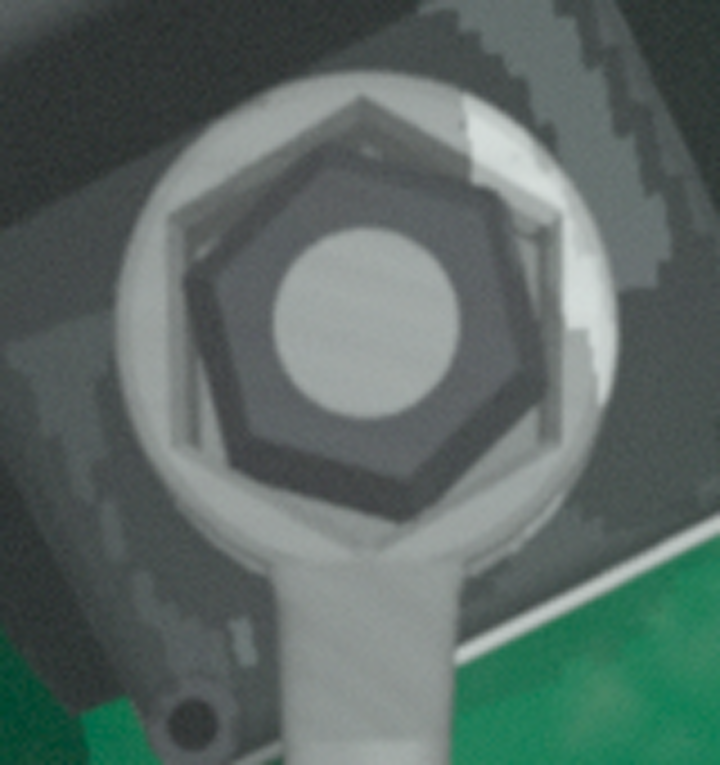

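```bash
python3 -m creep '{"slide":[[0.004,0.017,0],[0.004,0.017,0]],"twist":[[0,0,-0.0056],[0,0,-0.0056]],"fingers":[-1,-1]}'
python3 - <<'E'
from h import *
import pickle
w=cam("wrist"); pickle.dump(w,open("w34.pkl","wb")); print(st())
ims=[]
for k in (32,33,34):
    w=pickle.load(open(f"w{k}.pkl","rb")); T=w["T"]
    # rectify: nut-centred world-aligned patch at z=.058, +x up, +y left
    S=10000; N=250
    g=np.array([[.594+.025-(j/N)*.05,.1498+.025-(i/N)*.05,.058] for (i,j) in [(0,0),(N,0),(N,N),(0,N)]])
    src=np.array([proj(w,p) for p in g],np.float32); M=cv2.getPerspectiveTransform(src,np.float32([[0,0],[N,0],[N,N],[0,N]]))
    ims.append(cv2.warpPerspective(w["img"],M,(N,N),flags=cv2.INTER_CUBIC))
cv2.imwrite("pics/rect.png",np.hstack(ims))
E
```

```text
clock: 29.45
position: [0.5236, 0.1652, 0.0559]
ee_rot: [0.009, 0.987, -0.109, 0.116]
contact_force: [-2.8, -6.4, 1.2]
width: 0.0111
(array([0.52354391, 0.16513083, 0.05591539]), np.float64(-12.611576075255316), array([-1.68270795, -6.51769074,  2.66416394]), array([-1.03082603,  0.2439404 ,  0.13871099]), 0.01130713782005774)
```

View pics/rect.png

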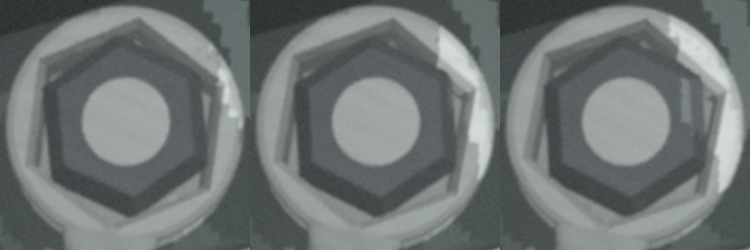

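The nut's world angle stays the same in all three rectified views (0-250, 250-500, 500-750) while the ring turns 5° further, so the nut is at its hard stop. I'll back the ring off by 14° to clear the flats.

```bash
python3 arc.py -12.8 14 2 .072
```

```text
[-0.009,-0.058,0] tw 0.0194  yaw -5.8
[-0.012,-0.116,0] tw 0.0389  yaw 1.2
```

```bash
python3 -m creep '{"slide":[[-0.005,-0.03,0],[-0.009,-0.058,0],[-0.011,-0.09,0],[-0.012,-0.116,0],[-0.012,-0.116,0]],"twist":[[0,0,0.01],[0,0,0.0194],[0,0,0.03],[0,0,0.0389],[0,0,0.0389]],"fingers":[-1,-1,-1,-1,-1]}'
python3 - <<'E'
from h import *
import pickle
w=cam("wrist"); pickle.dump(w,open("w35.pkl","wb")); print(st())
crop(w,195,50,355,220,4.5,"pics/w35c.png")
E
```

```text
clock: 30.0
position: [0.5215, 0.1487, 0.0559]
ee_rot: [-0.007, 0.993, 0.01, 0.116]
contact_force: [-5.0, 0.8, 2.2]
width: 0.0113
(array([0.52155786, 0.14878114, 0.05585238]), np.float64(1.0555126532913077), array([-3.81845521, -0.38194653,  1.03032457]), array([-0.0166429 ,  0.58891216, -0.02357859]), 0.011059146997863048)
```

View pics/w35c.png

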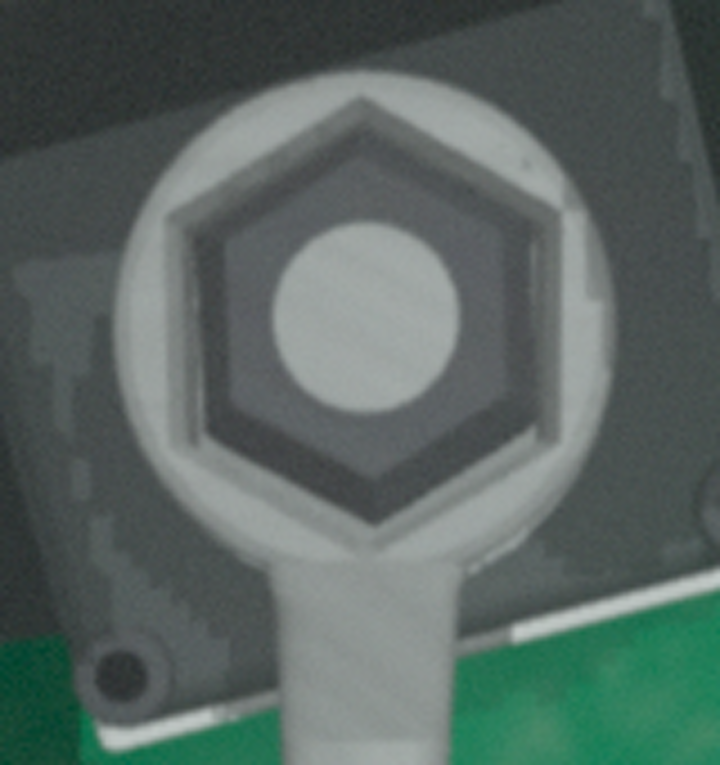

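The nut stayed put and the ring is free round it, so I'll lift off.

```bash
python3 -m creep '{"slide":[[-0.005,0,0.03],[-0.005,0,0.08],[-0.005,0,0.15],[-0.005,0,0.25],[-0.005,0,0.4],[-0.005,0,0.4],[-0.1,0,0.4],[-0.2,0,0.4],[-0.4,0,0.4],[-0.4,0,0.4]],"twist":[[0,0,0],[0,0,0],[0,0,0],[0,0,0],[0,0,0],[0,0,0],[0,0,0],[0,0,0],[0,0,0],[0,0,0]],"fingers":[-1,-1,-1,-1,-1,-1,-1,-1,-1,-1]}'
python3 - <<'E'
from h import *
import pickle
w=cam("wrist"); pickle.dump(w,open("w36.pkl","wb")); print(st()); cv2.imwrite("pics/w36.png",w["img"])
s=cam("scene");crop(s,230,130,390,290,4,"pics/s36.png")
E
```

```text
clock: 31.05
position: [0.4542, 0.1482, 0.1132]
ee_rot: [-0.005, 0.994, 0.01, 0.112]
contact_force: [0.1, 0.2, -3.7]
width: 0.011
(array([0.45733195, 0.14856153, 0.11413723]), np.float64(1.209579123213452), array([ 0.15875638, -0.84076152, -2.8086558 ]), array([0.01127334, 0.18431242, 0.0053874 ]), 0.010872058661928927)
```

View pics/w36.png

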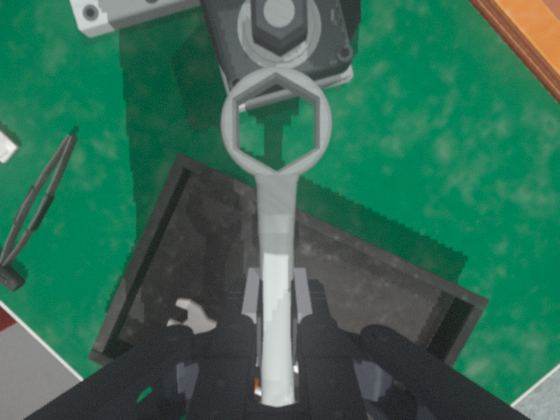

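View pics/s36.png

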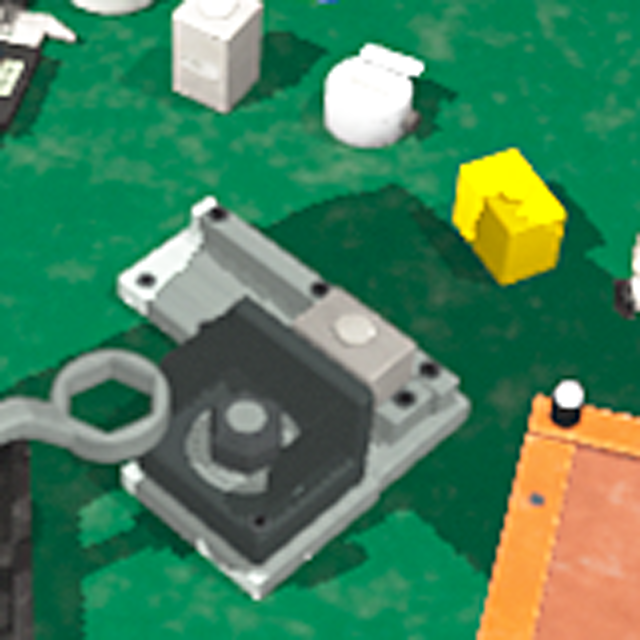

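The punch sits at the stop and rail, and the nut is uncovered. Now the tray: I'll recheck its corners from this view.

```bash
python3 -m creep '{"slide":[[0,0,0],[-0.03,-0.02,0],[-0.06,-0.04,0],[-0.1,-0.06,0],[-0.13,-0.08,0],[-0.16,-0.1,0],[-0.2,-0.12,0],[-0.22,-0.14,0],[-0.22,-0.14,0],[-0.22,-0.14,0]],"twist":[[0,0,0.02],[0,0,0.04],[0,0,0.06],[0,0,0.08],[0,0,0.1],[0,0,0.12],[0,0,0.14],[0,0,0.16],[0,0,0.1775],[0,0,0.1775]],"fingers":[-1,-1,-1,-1,-1,-1,-1,-1,-1,-1]}'
python3 - <<'E'
from h import *
import pickle
w=cam("wrist"); pickle.dump(w,open("w37.pkl","wb")); print(st()); cv2.imwrite("pics/w37.png",w["img"])
t=cam("top"); crop(t,225,140,415,290,4,"pics/t37.png"); s=cam("scene"); pickle.dump((t,s),open("c37.pkl","wb")); cv2.imwrite("pics/s37.png",s["img"])
W=cloud(w)
for v in range(60,400,20): print(v,W[v,276].round(4))
E
```

```text
clock: 32.15
position: [0.4308, 0.1273, 0.1159]
ee_rot: [-0.067, 0.838, 0.534, 0.096]
contact_force: [-0.1, -0.8, -2.3]
width: 0.0109
(array([0.4303016 , 0.12751543, 0.11582023]), np.float64(64.89152769038607), array([-0.00543319, -0.21014394, -2.3850318 ]), array([-0.15474696,  0.05977714,  0.02920193]), 0.011009025859991793)
60 [4.874e-01 2.497e-01 4.000e-04]
80 [0.4699 0.2097 0.1093]
100 [0.4751 0.2232 0.003 ]
120 [0.469  0.21   0.0039]
140 [0.4629 0.1969 0.0026]
160 [0.4567 0.1835 0.0042]
180 [0.4513 0.1694 0.1217]
200 [0.4479 0.1621 0.129 ]
220 [0.4448 0.1551 0.1335]
240 [0.4414 0.1479 0.1337]
260 [0.4382 0.141  0.1353]
280 [0.4346 0.1333 0.1336]
300 [0.4314 0.1263 0.1352]
320 [0.4278 0.1186 0.1343]
340 [0.4244 0.1113 0.1351]
360 [0.4207 0.1034 0.1343]
380 [0.417  0.0953 0.1336]
```

View pics/w37.png

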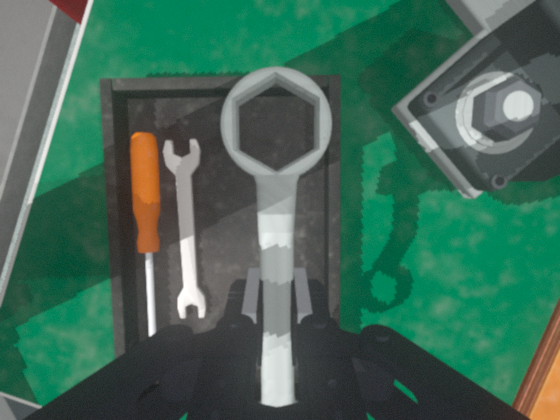

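View pics/s37.png

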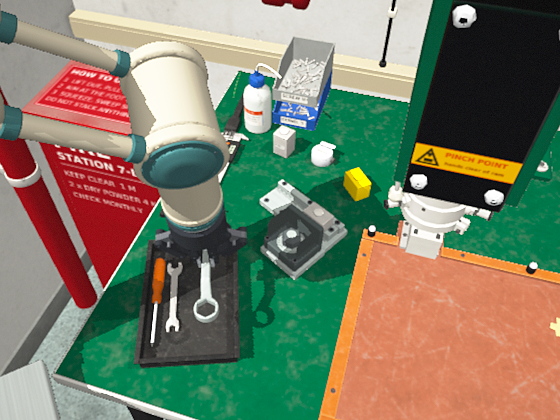

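```bash
python3 - <<'E'
from h import *
import pickle
w=pickle.load(open("w37.pkl","rb")); 
D=ray(w,103,80,.029)[:2]; A=ray(w,339,76,.029)[:2]; R=ray(w,339,320,.029)[:2]; L=ray(w,119,350,.029)[:2]
an=lambda a,b:np.degrees(np.arctan2(*(b-a)[::-1]))
print(D,A,np.linalg.norm(A-D),an(D,A),R,an(R,A),L,an(L,D))
th=np.radians(-25); X=np.array([np.cos(th),np.sin(th)]);Y=np.array([-X[1],X[0]])
C=(A+D)/2-.1175*Y; print("tray centre",C)
top=.1093-.016; r=ray(w,276,122,.1093)[:2]; print("ring",r,((r-C)@X,(r-C)@Y)); m=r-.075*np.array([np.cos(np.radians(65)),np.sin(np.radians(65))]); print("mid local",(m-C)@X,(m-C)@Y, "small", (m-C)@Y-.093,"big",(m-C)@Y+.099)
print("small spanner edge local",[((q-C)@X,(q-C)@Y) for q in [ray(w,201,160,.006)[:2],ray(w,206,300,.006)[:2]]])
E
```

```text
[0.37428663 0.27831035] [0.51715484 0.2143749 ] 0.1565217803448159 -24.109159441971055 [0.44944838 0.06255352] 65.96497656323727 [0.29868415 0.10784809] 66.08202028644924
tray centre [0.39606309 0.13985146]
ring [0.46215815 0.19303751] (np.float64(0.037425068078626035), np.float64(0.07613591913434178))
mid local 0.03742506807862605 0.0011359191343418044 small -0.0918640808656582 big 0.1001359191343418
small spanner edge local [(np.float64(-0.018943123163480548), np.float64(0.06498579808469071)), (np.float64(-0.01698683040963641), np.float64(-0.04123750940978587))]
```

```bash
python3 -m creep '{"slide":[[-0.03,0,-0.05],[-0.057,0.004,-0.2],[-0.057,0.004,-0.35],[-0.057,0.004,-0.5],[-0.057,0.004,-0.58],[-0.057,0.004,-0.61],[-0.057,0.004,-0.61]],"twist":[[0,0,0.002],[0,0,0.003],[0,0,0.003],[0,0,0.003],[0,0,0.003],[0,0,0.003],[0,0,0.003]],"fingers":[-1,-1,-1,-1,-1,-1,-1]}'
python3 - <<'E'
from h import *
import pickle
w=cam("wrist"); pickle.dump(w,open("w38.pkl","wb")); print(st()); cv2.imwrite("pics/w38.png",w["img"])
W=cloud(w)
for v in range(60,400,20): print(v,W[v,276].round(4))
E
```

```text
clock: 33.0
position: [0.4203, 0.1287, 0.024]
ee_rot: [-0.069, 0.832, 0.542, 0.095]
contact_force: [-0.7, 0.8, -3.0]
width: 0.0109
(array([0.42091458, 0.12872201, 0.0246131 ]), np.float64(66.1383622369801), array([ 1.18198658, -0.12824264, -2.24892126]), array([-0.21002512,  0.06057924, -0.03073713]), 0.010986427370728339)
60 [0.4627 0.2239 0.004 ]
80 [0.4574 0.2115 0.0193]
100 [0.4552 0.2069 0.003 ]
120 [0.4513 0.1982 0.0031]
140 [0.4475 0.1894 0.0023]
160 [0.4435 0.1804 0.0041]
180 [0.4398 0.1713 0.0288]
200 [0.4367 0.1639 0.0373]
220 [0.4337 0.1569 0.0422]
240 [0.4305 0.1497 0.0422]
260 [0.4274 0.1426 0.0433]
280 [0.4242 0.1353 0.0436]
300 [0.4206 0.1274 0.0419]
320 [0.4175 0.1201 0.0429]
340 [0.4139 0.1122 0.042 ]
360 [0.4106 0.1046 0.0422]
380 [0.4072 0.0967 0.0422]
```

View pics/w38.png

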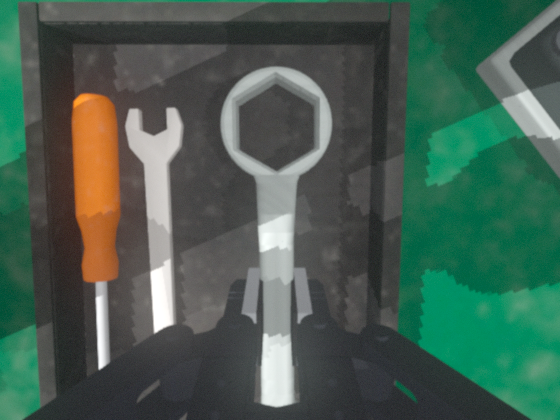

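```bash
python3 -m creep '{"slide":[[0,0,-0.01],[0,0,-0.02],[0,0,-0.027],[0,0,-0.027]],"twist":[[0,0,0],[0,0,0],[0,0,0],[0,0,0]],"fingers":[-1,-1,-1,-1]}'
```

```text
clock: 33.45
position: [0.4211, 0.1286, 0.0207]
ee_rot: [-0.068, 0.832, 0.542, 0.096]
contact_force: [0.1, -0.5, -3.4]
width: 0.0112
```

```bash
python3 -m creep '{"slide":[[0,0,-0.007],[0,0,-0.015],[0,0,-0.015]],"twist":[[0,0,0],[0,0,0],[0,0,0]],"fingers":[-1,-1,-1]}'
python3 - <<'E'
from h import *
w=cam("wrist"); print(st())
W=cloud(w)
for v in range(60,400,20): print(v,W[v-4:v+5,272:281,2].mean().round(4),end=" ")
E
```

```text
clock: 33.75
position: [0.4213, 0.1287, 0.0184]
ee_rot: [-0.068, 0.832, 0.542, 0.096]
contact_force: [0.0, 1.2, -0.2]
width: 0.0109
(array([0.42130461, 0.12865926, 0.01845916]), np.float64(66.13167968656293), array([ 1.00471215, -0.08388327,  0.15568764]), array([-0.1200789 ,  0.08193812,  0.00149254]), 0.010604319648397484)
60 nan 80 0.0155 100 nan 120 nan 140 nan 160 0.0036 180 nan 200 nan 220 0.0366 240 0.0376 260 0.0374 280 0.0373 300 0.0373 320 0.0372 340 nan 360 nan 380 nan
```

```bash
python3 -m creep '{"slide":[[0,0,-0.006],[0,0,-0.006],[0,0,-0.006],[0,0,-0.006],[0,0,-0.006],[0,0,-0.006]],"twist":[[0,0,0],[0,0,0],[0,0,0],[0,0,0],[0,0,0],[0,0,0]],"fingers":[-1,-0.75,-0.6,-0.4,-0.3,-0.3]}'
python3 -m creep '{"slide":[[0,0,0.05],[0,0,0.15],[0,0,0.35],[0,0,0.7],[0,0,1],[0,0,1]],"twist":[[0,0,0],[0,0,0],[0,0,0],[0,0,0],[0,0,0],[0,0,0]],"fingers":[-0.3,-0.3,-0.3,-0.3,-0.3,-0.3]}'
python3 - <<'E'
from h import *
import pickle
w=cam("wrist"); print(st()); cv2.imwrite("pics/w40.png",w["img"]); pickle.dump(w,open("w40.pkl","wb"))
s=cam("scene"); t=cam("top"); crop(s,230,130,390,290,4,"pics/s40.png"); crop(t,225,140,415,350,3.5,"pics/t40.png")
E
```

```text
clock: 34.4
position: [0.4209, 0.1285, 0.0173]
ee_rot: [-0.068, 0.832, 0.542, 0.095]
contact_force: [-0.2, -0.4, -0.1]
width: 0.0302
clock: 35.0
position: [0.4257, 0.1285, 0.1743]
ee_rot: [-0.064, 0.832, 0.542, 0.102]
contact_force: [1.4, 0.0, -0.3]
width: 0.0296
(array([0.42348633, 0.12843884, 0.17131862]), np.float64(66.19797928654116), array([ 0.02698807, -0.36718374,  0.82082118]), array([-0.08206611,  0.01279053, -0.00278358]), 0.029844363628699987)
```

View pics/w40.png

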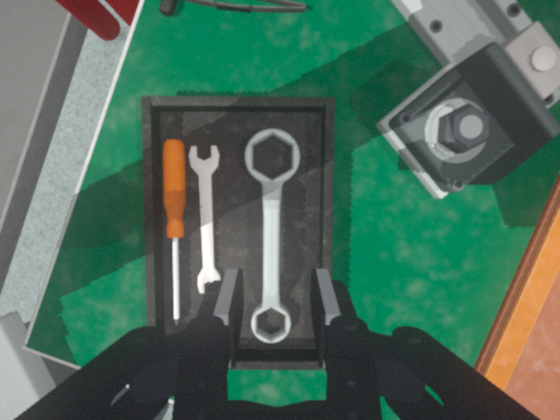

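View pics/s40.png

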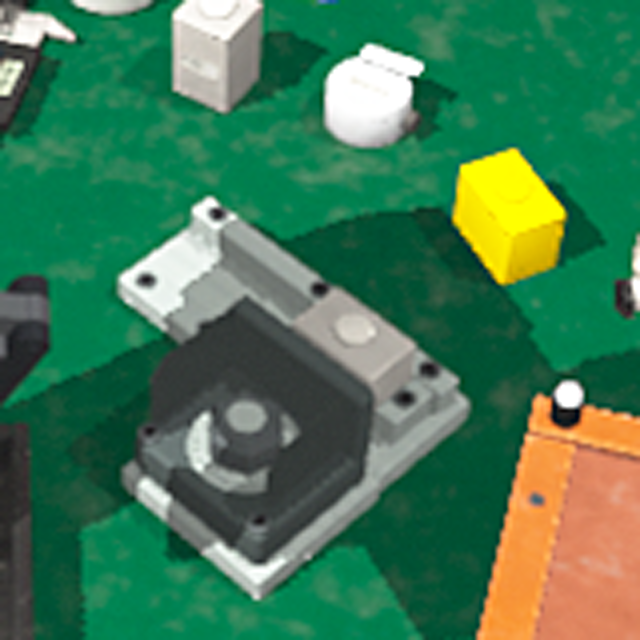

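The spanner lies flat along the tray from (271,157) to (270,323), clear of the other tools. I'll check the jaw from above before signing off.

```bash
python3 -m creep '{"slide":[[0.3,0.05,0.2],[0.6,0.1,0.4],[1,0.1,0.5],[1,0.1,0.5],[1,0.1,0.5]],"twist":[[0,0,0],[0,0,0],[0,0,0],[0,0,0],[0,0,0]],"fingers":[-0.3,-0.3,-0.3,-0.3,-0.3]}'
python3 -m creep '{"slide":[[0.2,0.1,0],[0.2,0.1,0],[0.2,0.1,0]],"twist":[[0,0,0],[0,0,0],[0,0,0]],"fingers":[-0.3,-0.3,-0.3]}'
python3 - <<'E'
from h import *
import pickle
w=cam("wrist"); print(st()); cv2.imwrite("pics/w41.png",w["img"]); pickle.dump(w,open("w41.pkl","wb")); print(w["T"].round(3))
E
```

```text
clock: 35.65
position: [0.5735, 0.1434, 0.2407]
ee_rot: [-0.068, 0.832, 0.542, 0.095]
contact_force: [-0.3, -0.1, 0.0]
width: 0.0297
clock: 35.95
position: [0.5989, 0.1586, 0.24]
ee_rot: [-0.07, 0.832, 0.542, 0.093]
contact_force: [0.3, -0.2, 0.1]
width: 0.0298
(array([0.59871327, 0.15846166, 0.24053212]), np.float64(66.14045640259201), array([-0.67935394, -0.80276506, -0.57214609]), array([-0.1189707 ,  0.04733456, -0.00045805]), 0.029885501159166262)
[[ 0.915 -0.399 -0.05   0.621]
 [-0.402 -0.912 -0.079  0.2  ]
 [-0.014  0.093 -0.996  0.399]
 [ 0.     0.     0.     1.   ]]
```

View pics/w41.png

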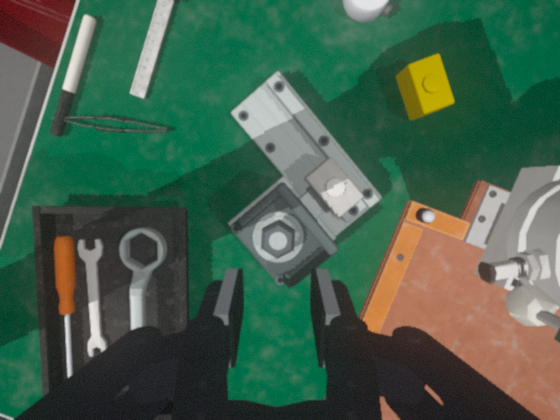

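```bash
python3 - <<'E'
from h import *
import pickle
w=pickle.load(open("w41.pkl","rb")); crop(w,225,140,390,290,4.8,"pics/w41c.png")
E
```

```text
(no output)
```

View pics/w41c.png

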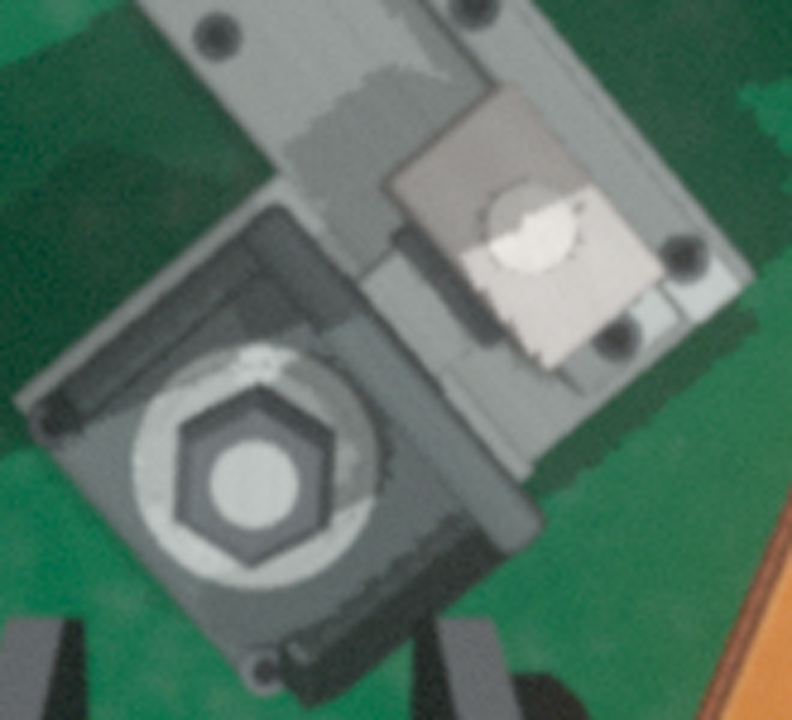

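```bash
python3 - <<'E'
from h import *
import pickle
w=pickle.load(open("w41.pkl","rb"))
c=lambda x,y,z:ray(w,225+(x+.5)/4.8-.5,140+(y+.5)/4.8-.5,z)[:2]
th=np.radians(16.6);X=np.array([np.cos(th),np.sin(th)]);Y=np.array([-X[1],X[0]]);o=c(254,485,.061)
L=lambda q:((q-o)@X*1000,(q-o)@Y*1000)
print("nut",o,"punch",L(c(531,228,.058)))
e=[c(*p,.055) for p in((505,88),(665,265),(548,367),(387,187))]; print("corners",[np.round(L(q),1) for q in e])
print("sides deg",np.degrees(np.arctan2(*(e[0]-e[1])[::-1]))-106.6,np.degrees(np.arctan2(*(e[3]-e[2])[::-1]))-106.6)
a,b=c(257,383,.056),c(252,568,.056);print("nut yaw",np.degrees(np.arctan2(*(a-b)[::-1]))%60)
for p in ((400,235),(485,345)): print("pad outer",np.round(L(c(*p,.043)),1))
print(ray(w,143,248,.019)[:2],ray(w,138,95+230,.017)[:2])
E
```

```text
nut [0.59413626 0.14927884] punch (np.float64(74.03341604084684), np.float64(3.4449397086799305))
corners [array([87.9, 27.6]), array([ 89.9, -19.6]), array([ 59.4, -20.4]), array([57.8, 27.7])]
sides deg 2.418819696205759 1.822369754947104
nut yaw 4.761413549376243
pad outer [54.2 18. ]
pad outer [ 53.1 -10.7]
[0.45542287 0.19335821] [0.41222075 0.11810626]
```

```bash
python3 - <<'E'
from h import *
import pickle
w=pickle.load(open("w41.pkl","rb")); cv2.imwrite("pics/w41d.png",cv2.resize(w["img"][150:235,285:390],None,fx=7,fy=7,interpolation=cv2.INTER_CUBIC))
crop(w,225,60,390,225,4.5,"pics/w41e.png")
E
```

```text
(no output)
```

View pics/w41d.png

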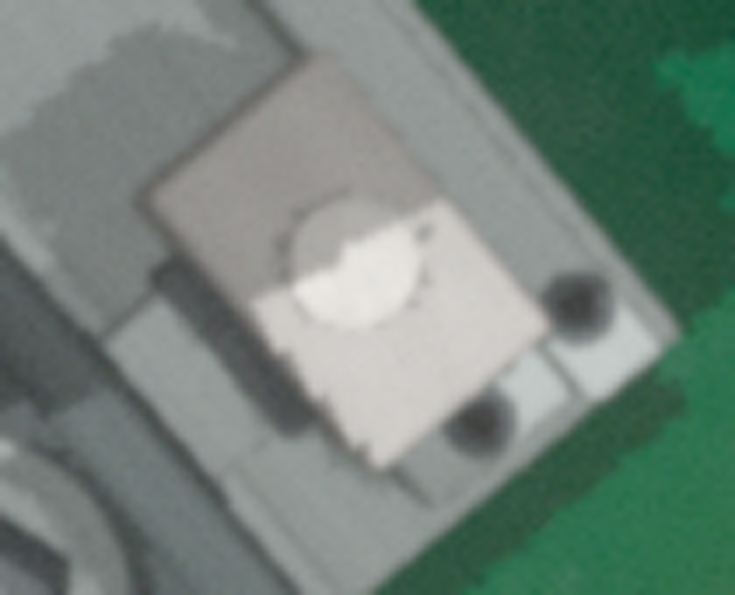

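View pics/w41e.png

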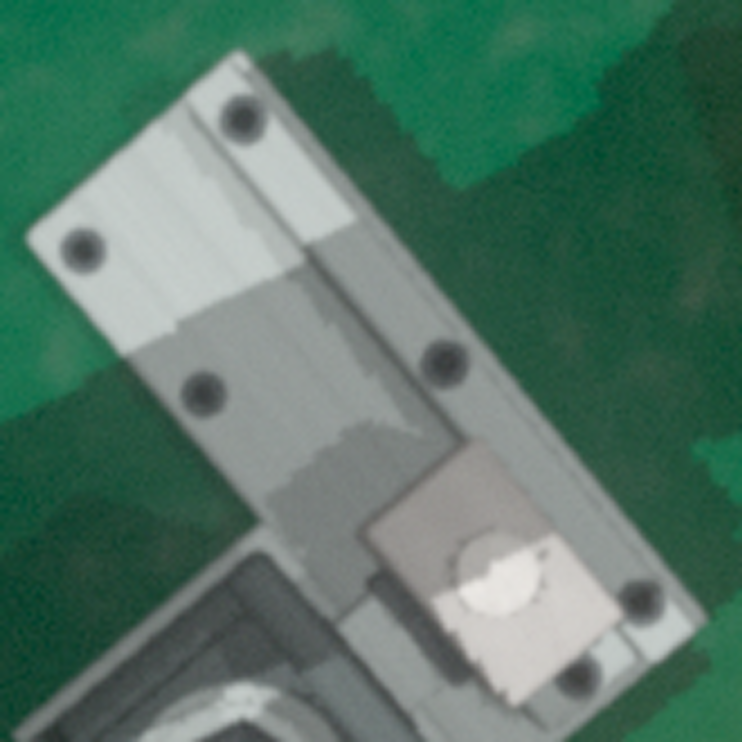

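```bash
python3 - <<'E'
from h import *
import pickle
th=np.radians(16.6);X=np.array([np.cos(th),np.sin(th)]);Y=np.array([-X[1],X[0]])
def L(w,x0,y0,k,p,z,o): 
    q=ray(w,x0+(p[0]+.5)/k-.5,y0+(p[1]+.5)/k-.5,z)[:2]-o; return np.round(np.array([q@X,q@Y])*1000,1)
w=pickle.load(open("w1.pkl","rb")); o=np.array([.594,.1492])
print("w1 stop bolt",L(w,165,25,4,(641,275),.033,o),"stop +y edge",L(w,165,25,4,(625,222),.033,o),L(w,165,25,4,(612,325),.033,o),"rail bolt",L(w,165,25,4,(644,186),.033,o), "plate end -y", L(w,165,25,4,(665,400),.015,o))
w=pickle.load(open("w41.pkl","rb"))
print("w41 stop bolt",L(w,225,60,4.5,(577,676),.033,o),"rail bolts",L(w,225,60,4.5,(642,602),.033,o),L(w,225,60,4.5,(445,363),.033,o),L(w,225,60,4.5,(242,118),.033,o),"punch -y edge",L(w,225,60,4.5,(627,612),.055,o),L(w,225,60,4.5,(515,705),.055,o),"boss",L(w,225,60,4.5,(498,573),.058,o),"+y edge",L(w,225,60,4.5,(478,442),.055,o),L(w,225,60,4.5,(362,530),.055,o))
E
```

```text
w1 stop bolt [ 75.3 -28.6] stop +y edge [ 87.3 -22.2] [ 62.1 -23.4] rail bolt [ 96.4 -25.5] plate end -y [ 44.4 -43.4]
w41 stop bolt [ 75.7 -28.6] rail bolts [ 97.3 -25.1] [97.4 44.2] [ 97.3 113.8] punch -y edge [ 90.1 -20.7] [ 59.6 -20.7] boss [74.3  3.6] +y edge [88.8 27. ] [58.6 28.7]
```

The jaw's pad is pressed on the punch at (450,280). The punch is about 1 mm from the stop and at the rail, and square within about 2°. I'm handing it in.

```bash
python3 - <<'E'
from rig import order, telemetry
print(telemetry.get_state()["clock"]); print(order.sign_off())
E
```

```text
36.0
the job is handed in; nothing more can be done
None
```

I pushed the punch to the end stop, tightened the nut to its stop with the big ring, laid the spanner in the tray and handed the job in at 36 s. No verdict was reported.

- **Tightening:** It took three strokes plus one corrective stroke, lifting the spanner and seating it again between them. On the third stroke I kept turning after the nut had hit its stop. The ring wedged about 27° out of phase and dragged the nut back by roughly 0.45 rad when I reversed.
- **Recovery:** I levered the spanner free, which pulled up to about 27 N at the wrist. I levelled it, seated it squarely and tightened again. The nut then stayed still while the ring turned 5° further, so I took that as the hard stop.
- **Nut angle:** After the last lift the nut was within about 2° of where it had stopped. I can't read the joint directly. From the images it turned about 2.7 rad from wherever it started, so it ends somewhere from 2.7 rad up to the 2.95 rad stop.
- **Punch:** The jaw's pad is visibly on it, but I had no reading of the jaw force itself. My estimates put it about 1 mm from the end stop (measurement good to about 2 mm) and against the rail. Edge measurements of its squareness disagreed, from under 1° to about 2.4°, against a limit of 3.4°.
- **Spanner and other tools:** The spanner lies flat along the tray's free side, clear of the screwdriver and small spanner. The bystanders and the yellow look-alike were not touched.

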